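# Load the watercolour pans tab-forward in the palette drawer

### The job

Pull the paint chest's drawer out by its brass handle until the whole palette inside is clear of the chest, and leave it open. Then put the red and the blue paint pan into the two empty wells of that palette, one in each (either way round), lying flat on the well floor, paint up, with the pull tab towards the drawer's front like the green and yellow pans already there. Leave the jar, the eraser and the brush where they are.

Things in the scene. Friction and masses are not known exactly. Their poses are not given: they have to be found in the camera images.
- chest: Fixed low wooden paint chest, 250 deep (x) x 320 wide (y) x 85 high (z) mm, with one drawer in its -x face. Origin: centre of its underside; its own -x is the way the drawer opens. It stands turned by a few degrees, different each time.
- drawer (a joint): How far the drawer is pulled out, m: 0 shut, about 0.17 fully out; it starts 0 to 30 mm out and slides easily (a few N). Its light wooden front is 58 mm high (14 to 72 mm above the table), 15 mm thick; behind it the drawer is open at the top, 278 mm wide inside.
- drawer_handle (a point): Middle of the drawer's brass bar handle: a level round bar 11 mm thick, about 120 mm long (along the chest's y), 47 mm above the table, its centre 35 mm in front of the drawer front (clear gap behind the bar 29 mm; its two studs stand 51 mm either side of the middle).
- palette (a point): Grey palette fixed in the front of the drawer: 90 (x) x 262 (y) x 10 mm, top 32 mm above the table; four wells in a row along y at 62 mm pitch, floor 26 mm above the table. The end wells hold fixed pans (green at -y, yellow at +y), tabs to the drawer front (-x). Origin: centre of its underside. It is wholly clear of the chest when the drawer is 98 mm out.
- well_left (a point): The left (+y) of the two empty wells (the middle two of four). The point on the well floor where a pan's origin belongs when its tab is to the drawer front; axes as the palette's. The well is 70 (x) x 42 (y) mm, 6 mm deep, from 42 mm in front (-x) of this point to 28 mm behind it.
- well_right (a point): The right (-y) of the two empty wells (the middle two of four). The point on the well floor where a pan's origin belongs when its tab is to the drawer front; axes as the palette's. The well is 70 (x) x 42 (y) mm, 6 mm deep, from 42 mm in front (-x) of this point to 28 mm behind it.
- pan_red: Loose red watercolour pan, 50 g: white tub 44 (x) x 30 (y) x 24 (z) mm, red paint face on top; on its own -x end a white pull tab 18 mm wide sticks out 15 mm, 17 to 22 mm above the underside. It starts upright on the table, turned any way. Origin: centre of the tub's underside, z up; at yaw 0 the tab points to world -x.
- pan_blue: Loose blue watercolour pan, 50 g: white tub 44 (x) x 30 (y) x 24 (z) mm, blue paint face on top; on its own -x end a white pull tab 18 mm wide sticks out 15 mm, 17 to 22 mm above the underside. It starts upright on the table, turned any way. Origin: centre of the tub's underside, z up; at yaw 0 the tab points to world -x.
- pan_red_tab (a point): Outer end of the red pan's pull tab: 37 mm from the pan's origin along its -x, 22 mm up.
- pan_blue_tab (a point): Outer end of the blue pan's pull tab: 37 mm from the pan's origin along its -x, 22 mm up.
- jar: Bystander: closed glass jar with a steel cap, 56 mm across, 72 mm high, loose, standing near the pans. Origin: centre of its underside.
- eraser: Bystander: white eraser 50 x 24 x 13 mm, loose, near the pans. Origin: centre of its underside.
- brush: Bystander: paint brush about 200 mm long lying on the table to the left of the drawer, loose, along its own x.
Mind the look-alikes: they are no part of the job. Leave any turquoise look-alike of the pan_red alone. Leave any pink look-alike of the pan_blue alone.

How it is judged:
On the way:
1. the drawer is pulled out by at least 95 mm, so that the palette is clear of the chest (value of joint drawer above 0.095 m), for 0.2 s.
At the end, for the whole second after the job is handed in: The drawer is out by more than 95 mm; the red and the blue pan lie one in each empty well, origin within 12 mm (along the drawer), 10 mm (across) and 4 mm (height) of the well's point, upright within 0.12 rad, the tab's outer end more than 22 mm to the drawer-front side of the point, at rest (value of joint drawer above 0.095 m and (((x of pan_red in the frame of well_left between -0.012 and 0.012 m and y of pan_red in the frame of well_left between -0.01 and 0.01 m and z of pan_red in the frame of well_left between -0.004 and 0.004 m and x of pan_red_tab in the frame of well_left below -0.022 m and angle between pan_red's own z axis and vertical below 0.12 rad) and (x of pan_blue in the frame of well_right between -0.012 and 0.012 m and y of pan_blue in the frame of well_right between -0.01 and 0.01 m and z of pan_blue in the frame of well_right between -0.004 and 0.004 m and x of pan_blue_tab in the frame of well_right below -0.022 m and angle between pan_blue's own z axis and vertical below 0.12 rad)) or ((x of pan_red in the frame of well_right between -0.012 and 0.012 m and y of pan_red in the frame of well_right between -0.01 and 0.01 m and z of pan_red in the frame of well_right between -0.004 and 0.004 m and x of pan_red_tab in the frame of well_right below -0.022 m and angle between pan_red's own z axis and vertical below 0.12 rad) and (x of pan_blue in the frame of well_left between -0.012 and 0.012 m and y of pan_blue in the frame of well_left between -0.01 and 0.01 m and z of pan_blue in the frame of well_left between -0.004 and 0.004 m and x of pan_blue_tab in the frame of well_left below -0.022 m and angle between pan_blue's own z axis and vertical below 0.12 rad))) and linear speed of each of pan_red, pan_blue below 0.02 m/s and angular speed of each of pan_red, pan_blue below 0.2 rad/s); the robot touches nothing.
It fails at once if the jar is moved more than 30 mm (distance of jar from where it was at the start of the episode above 0.03 m).
It fails at once if the eraser is moved more than 30 mm (distance of eraser from where it was at the start of the episode above 0.03 m).
It fails at once if the brush is moved more than 30 mm (distance of brush from where it was at the start of the episode above 0.03 m).
It also fails if it takes over 66 s, if anything falls off the work surface, if the arm or the gripper's body presses on something with over 40 N, if the wrist force passes 120 N, or if a joint passes its speed limit or range.

### The arm

A 6-joint arm with a two-finger parallel gripper is mounted at the origin on the work surface. World frame = base frame: x ahead of the robot, y to its left, z up, the work surface at z = 0. Lengths are in m, angles in rad, forces in N, time in s.
With the tool pointing down it reaches from about 0.325 to 0.9 m from the base axis. Payload 3.5 kg.
Tool frame: the origin (TCP) lies on the centre line of the jaws, within the pads' length; the fingertips stand 22 mm ahead of it and the grasp point (between the pads) lies 3 mm ahead of it; z points along the fingers, y is the direction in which the jaws open and shut (so a half turn about z gives the same grasp; the last joint's range is limited). The gripper opens to 85 mm and grips with 20 to 120 N. Pads are 22 mm wide; open, the fingers measure 114 mm over their backs; the gripper's body (76 mm by 85 mm) begins 54 mm behind the grasp point. The pads swing forward as they close: fully open they stand 13 mm farther back than shut.
Start: joints at [-1.214, 0.276, -0.026, 1.268, 0, 1.467], TCP at [0.277, -0.56, 0.253] pointing down, gripper open.
Joint ranges: [-3.12, 3.12], [-0.85, 1.88], [-1.08, 1.24], [-1.95, 2.15], [-1.57, 1.53], [-3.14, 3.14]. Speed limits (rad/s): [2.57, 2.57, 3.14, 3.14, 3.14, 3.14].

### API

Orientations are given as [roll, pitch, yaw] about the fixed x, y, z axes, in that order (R = Rz(yaw) Ry(pitch) Rx(roll)).
In Python, from rig import r gives the robot as it stands. The module is installed in compiled form; this text tells all that it offers.
- The arm moves only by the tool play_rows, never from a script. Its argument "moves" is a list of rows, each an object with "jaw": the gripper's target within -1 to 1 (shut at 1, half-way at 0, fully open at -1); "delta_pos": the shift along the tool's x, y, z in m, a list of three; "dr": the turn, a rotation vector about the tool's x, y, z in rad, a list of three. In form: [{"jaw": jaw, "delta_pos": [x, y, z], "dr": [ax, ay, az]}, ...]. A call has exactly 8 rows; each row shifts and turns the pose as measured when the row begins, along the tool's axes as they then stand; what a row does not reach is not made up. A row lasts 1/10 s, in which the tool goes at most 50 mm and 8.59 degrees, less where a joint would pass 70% of its speed; a pose out of reach is approached as far as the arm can. A call with a gripper value outside its range is refused whole. The fingers move at their own pace and stop on an object; the grip force is fixed at half the most. Time passes only in rows, so rows that do not move let the fingers close, or fill a call up. It gives the time, the measured TCP pose, the force and the opening at its end, in the units of the state.
- r.get_obs(): the state, without advancing time (a new reading comes with each control period).
- r.grab_frame(name): name is "side" or "top" or "wrist"; returns the picture (420x560x3 uint8, red, green, blue); there is no depth.
- r.get_calibration(name): a dict with "K" (3x3 intrinsics, pixels), "camera_from_world" (4x4, takes a point from world to camera coordinates); the wrist camera has in their place "hand_eye" (4x4, takes a point from camera to tool coordinates, whose origin is the TCP and whose axes are the flange's). Camera axes: x right, y down, z forward; pixel columns grow to the right and rows downward; lengths in m; the calibration is good to about 2 mm. A picture is of the moment at which its call begins: read the wrist's pose just before it. get_calibration takes no time and is no camera call.
- r.close_job(): hands the job in, once; it reports no verdict.
The state is a dict: "time": time; "joint_pos": joint angles; "joint_velocities": joint speeds; "effort": joint torques, N m; "position": TCP position; "ee_rot": TCP orientation; "wrist_force": force on the tool from outside, world axes, zero at the start; "wrist_torque": the same for the moment, N m; "width": opening from 0.0 (shut) to 1.0 (fully open).
Only numpy, scipy, OpenCV 4.12 (cv2) and the standard library are available. Lean on these libraries where they do the work, as an engineer would, in place of code of your own. Each camera call takes 0.05 s, during which the arm holds its last target.

## Working session

There is one attempt and no reset: what is moved stays moved. The work goes in short steps, Python scripts to look and compute and a tool call to move; the robot and the scene stay as the last step left them, time stands still between calls to the robot, and variables do not carry over. Pictures are saved under pics/ and viewed, and the job is handed in when it is done.

Besides the shell and the picture viewer there is one more tool, called after ">>>" as name([rows], argument=value, ...), one row to a line, values as JSON. play_rows: Moves the arm, as the interface text tells. Its arguments: {"type":"object","properties":{"moves":{"type":"array","items":{"type":"object","properties":{"jaw":{"type":"number"},"delta_pos":{"type":"array","items":{"type":"number"}},"dr":{"type":"array","items":{"type":"number"}}}}}},"required":["moves"]}

```bash
mkdir -p pics; python3 - <<'E'
from rig import r
import cv2,numpy as np
np.set_printoptions(precision=4,suppress=True)
print(r.get_obs())
for n in ["side","top","wrist"]:
    im=r.grab_frame(n); cv2.imwrite(f"pics/a_{n}.png",im[:,:,::-1]); c=r.get_calibration(n)
    for k in c: print(n,k,np.array(c[k]).tolist())
E
```

```text
{'time': 0.0, 'joint_pos': array([-1.2144,  0.2772, -0.0279,  1.268 ,  0.    ,  1.4674]), 'joint_velocities': array([ 0.0007, -0.001 , -0.0002,  0.    ,  0.0004,  0.0005]), 'effort': array([ -0.0007, -44.5506,  29.5203,   0.0163,  -0.    ,  -0.    ]), 'position': array([ 0.2771, -0.5594,  0.2521]), 'ee_rot': array([-3.1394, -0.0002,  0.4598]), 'wrist_force': array([ 0.0244,  0.2246, -0.1832]), 'wrist_torque': array([-0.0439, -0.0148,  0.0081]), 'width': 0.9981452757888146}
side K [[417.3717635372612, 0.0, 280.44027029376844], [0.0, 417.3717635372612, 206.4652167083112], [0.0, 0.0, 1.0]]
side camera_from_world [[-0.8128118878893565, -0.5821541458688887, 0.020817909438861047, 0.49192010793998536], [-0.35940450176789746, 0.47304017473397575, -0.8044012662823321, 0.262944926747933], [0.45843782458988874, -0.6613089622372541, -0.5937214982211578, 0.8559679669119804], [0.0, 0.0, 0.0, 1.0]]
top K [[459.66562644518183, 0.0, 278.3354942758515], [0.0, 459.66562644518183, 208.10516666324733], [0.0, 0.0, 1.0]]
top camera_from_world [[-0.009475410477971518, -0.9998163543948395, -0.016657553268309262, 0.03653099902722268], [-0.9857834833788938, 0.012134435321804088, -0.16758185873415726, 0.6229313633279225], [0.1677532130650499, 0.014832833985235817, -0.985717427330124, 1.1184880426287893], [0.0, 0.0, 0.0, 1.0]]
wrist K [[322.8888447771691, 0.0, 286.7145440256177], [0.0, 322.8888447771691, 205.50455367287873], [0.0, 0.0, 1.0]]
wrist hand_eye [[0.0005297337307119992, -0.9614545371779926, -0.2749634381550127, 0.07015769334605111], [0.9999984039528343, 0.0009784856246805448, -0.0014948771405341214, -0.0011927266817053361], [0.0017063041808377036, -0.274962207413552, 0.9614535209880443, -0.12016157735824318], [0.0, 0.0, 0.0, 1.0]]
```

```bash
ls .
```

```text
pics
```

View pics/a_top.png

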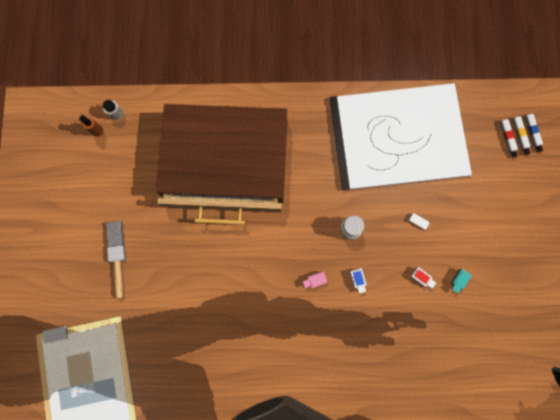

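View pics/a_side.png

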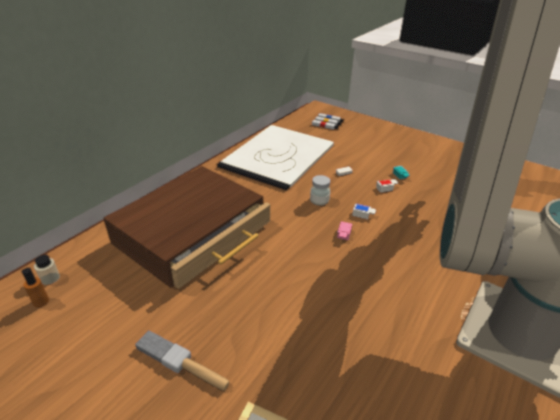

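View pics/a_wrist.png

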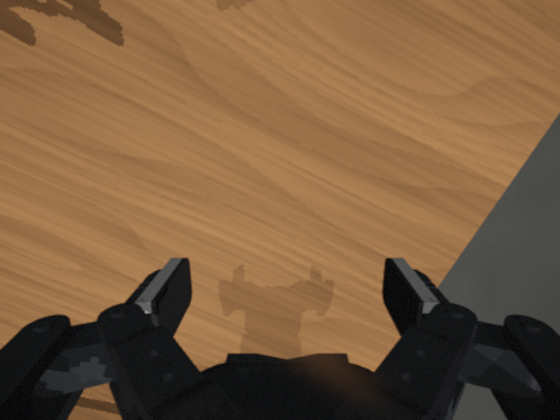

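The top view shows the blue pan at about (359,279) and the red pan at (423,277). The look-alikes are pink at (315,281) and turquoise at (461,281). The eraser is at (419,221), the jar at (353,228), the handle at (220,221) and the brush at (117,260). I'll check these in an enlarged crop.

```bash
python3 - <<'E'
import cv2
im=cv2.imread("pics/a_top.png")
a=cv2.resize(im[205:305,290:490],None,fx=4,fy=4,interpolation=cv2.INTER_CUBIC); cv2.imwrite("pics/b1.png",a)
a=cv2.resize(im[95:235,145:305],None,fx=4.2,fy=4.2,interpolation=cv2.INTER_CUBIC); cv2.imwrite("pics/b2.png",a)
E
```

```text
(no output)
```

View pics/b1.png

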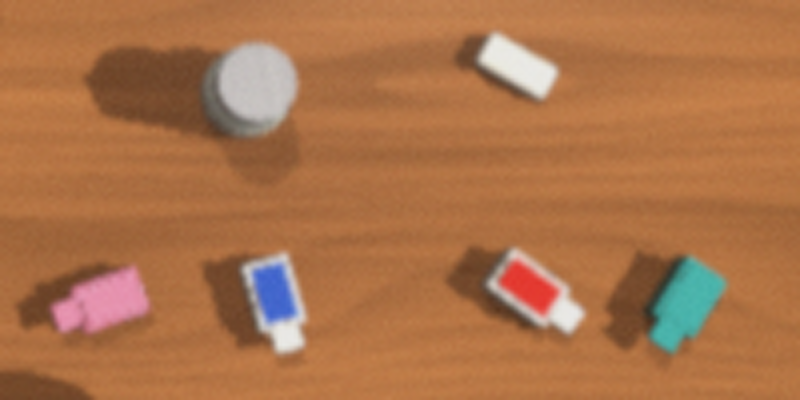

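View pics/b2.png

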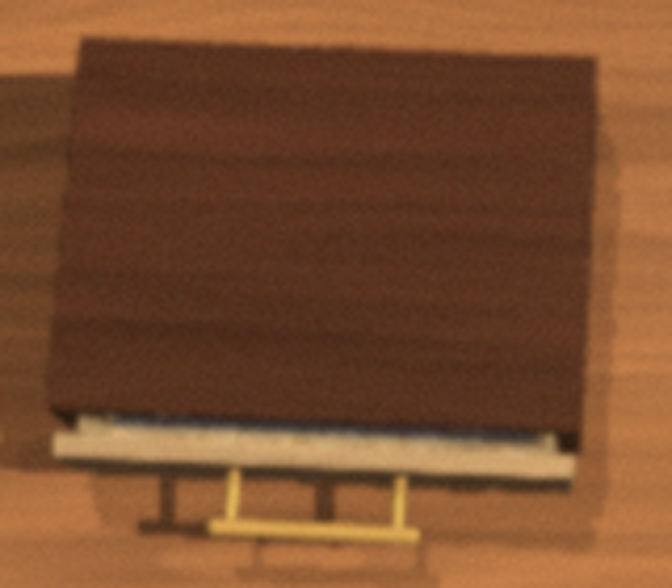

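```bash
cat > h.py <<'E'
import numpy as np,cv2
from rig import r
from scipy.spatial.transform import Rotation as R
np.set_printoptions(precision=4,suppress=True)
def unproj(cam,uv,z,obs=None):
    c=r.get_calibration(cam); K=np.array(c["K"])
    if cam=="wrist":
        he=np.array(c["hand_eye"]); T=np.eye(4); T[:3,:3]=R.from_euler("xyz",obs["ee_rot"]).as_matrix(); T[:3,3]=obs["position"]; W=T@he
    else: W=np.linalg.inv(np.array(c["camera_from_world"]))
    d=W[:3,:3]@np.linalg.inv(K)@np.array([uv[0],uv[1],1.]); o=W[:3,3]
    return o+d*(z-o[2])/d[2]
def crop(uv,s,x0,y0): return ((uv[0]+.5)/s-.5+x0,(uv[1]+.5)/s-.5+y0)
E
python3 - <<'E'
from h import *
for n,pts,z in [("red tub",[(515,249),(568,287),(540,327),(487,287)],.024),("red tabend",[(573,322)],.022),("blue tub",[(243,262),(289,253),(306,318),(256,328)],.024),("blue tabend",[(290,351)],.022),("jar",[(258,83)],.072),("eraser",[(518,66)],.013)]:
    P=np.array([unproj("top",crop(p,4,290,205),z) for p in pts]); print(n,P.mean(0),P[:,:2].tolist() if len(P)>1 else "")
for n,pts,z in [("handle",[(210,527),(418,536)],.047),("chesttop",[(80,38),(597,58),(578,430),(50,408)],.085),("front top outer",[(54,457),(575,481)],.072)]:
    P=np.array([unproj("top",crop(p,4.2,145,95),z) for p in pts]); print(n,P.mean(0),P[:,:2].round(4).tolist(), np.linalg.norm(P[0]-P[1]), np.degrees(np.arctan2((P[0]-P[1])[0],-(P[0]-P[1])[1]))) 
E
```

```text
red tub [ 0.448 -0.331  0.024] [[0.472193530474232, -0.3246139269303894], [0.4479705392444326, -0.35658040594971174], [0.42317312244015054, -0.337372267384673], [0.4484723698313627, -0.30551040601882706]]
red tabend [ 0.4261 -0.3589  0.022 ] 
blue tub [ 0.4478 -0.1705  0.024 ] [[0.46573235946633595, -0.15178475070822714], [0.4711215152600562, -0.1812151636815757], [0.4301839869223133, -0.19032007839030768], [0.424243496192006, -0.15851386044265564]]
blue tabend [ 0.4097 -0.1797  0.022 ] 
jar [ 0.5742 -0.1583  0.072 ] 
eraser [ 0.5911 -0.3368  0.013 ] 
handle [0.5923 0.1808 0.047 ] [[0.5958, 0.2443], [0.5888, 0.1174]] 0.1270508855799594 176.82982848569884
chesttop [0.7705 0.1704 0.085 ] [[0.8957, 0.3235], [0.8775, 0.0051], [0.6457, 0.0193], [0.6631, 0.3339]] 0.3188670555053358 176.74065036057814
front top outer [0.6265 0.1778 0.072 ] [[0.6358, 0.3341], [0.6173, 0.0215]] 0.313179096499754 176.62300940770854
```

```bash
cat >> h.py <<'E'
def plan(target,psi,n,obs=None,start=None):
    """simulate n rows tool-down towards target; prints rows"""
    o=r.get_obs(); p=np.array(o["position"]); Rm=R.from_euler("xyz",o["ee_rot"])
    tgt=np.array(target); Rt=R.from_euler("xyz",[np.pi,0,psi])
    for k in range(n):
        m=n-k
        d=Rm.inv().apply((tgt-p)/m); w=(Rm.inv()*Rt).as_rotvec()/m
        d=d.round(4); w=w.round(3)
        print(k,d.tolist(),w.tolist())
        p=p+Rm.apply(d); Rm=Rm*R.from_rotvec(w)
def show():
    o=r.get_obs(); print("t",o["time"],"p",o["position"],"rpy",o["ee_rot"],"F",o["wrist_force"],"w",o["width"],"q",o["joint_pos"])
E
python3 -c "
from h import *
plan([.592,.181,.2],1.514,16)"
```

```text
0 [0.0382, -0.0327, 0.0033] [-0.0, -0.0, -0.066]
1 [0.0402, -0.0302, 0.0033] [-0.0, -0.0, -0.066]
2 [0.0422, -0.0274, 0.0033] [-0.0, -0.0, -0.066]
3 [0.0439, -0.0246, 0.0033] [-0.0, -0.0, -0.066]
4 [0.0454, -0.0216, 0.0034] [-0.0, -0.0, -0.066]
5 [0.0467, -0.0186, 0.0033] [-0.0, -0.0, -0.066]
6 [0.0478, -0.0155, 0.0034] [-0.0, -0.0, -0.066]
7 [0.0488, -0.0123, 0.0033] [-0.0, -0.0, -0.066]
8 [0.0495, -0.0091, 0.0034] [-0.0, -0.0, -0.066]
9 [0.05, -0.0058, 0.0033] [-0.0, -0.0, -0.066]
10 [0.0502, -0.0025, 0.0034] [-0.0, -0.0, -0.066]
11 [0.0503, 0.0009, 0.0033] [-0.0, -0.0, -0.066]
12 [0.0501, 0.0042, 0.0034] [-0.0, -0.0, -0.066]
13 [0.0497, 0.0075, 0.0033] [-0.0, -0.001, -0.065]
14 [0.0491, 0.0107, 0.0033] [-0.0, -0.0, -0.066]
15 [0.0483, 0.0139, 0.0033] [-0.001, -0.001, -0.065]
```

>>> play_rows([
  {"jaw":0.5,"delta_pos":[0.038,-0.033,0.003],"dr":[0,0,-0.066]},
  {"jaw":0.5,"delta_pos":[0.04,-0.03,0.003],"dr":[0,0,-0.066]},
  {"jaw":0.5,"delta_pos":[0.042,-0.027,0.003],"dr":[0,0,-0.066]},
  {"jaw":0.5,"delta_pos":[0.044,-0.025,0.003],"dr":[0,0,-0.066]},
  {"jaw":0.5,"delta_pos":[0.045,-0.022,0.003],"dr":[0,0,-0.066]},
  {"jaw":0.5,"delta_pos":[0.046,-0.019,0.003],"dr":[0,0,-0.066]},
  {"jaw":0.5,"delta_pos":[0.047,-0.015,0.003],"dr":[0,0,-0.066]},
  {"jaw":0.5,"delta_pos":[0.048,-0.012,0.003],"dr":[0,0,-0.066]},
])

```text
time: 0.95
position: [0.4286, -0.1932, 0.2253]
ee_rot: [-3.141, -0.0, 0.997]
wrist_force: [1.4, -1.0, 0.1]
width: 0.251
```

```bash
python3 -c "
from h import *
show()
plan([.592,.181,.2],1.514,8)"
```

```text
t 0.95 p [ 0.4286 -0.1932  0.2253] rpy [-3.1413 -0.0001  0.9968] F [ 1.3511 -0.9972  0.1445] w 0.25122869716533963 q [-0.5612  0.0185 -0.3892  1.1634  0.0001  1.5836]
0 [0.0504, -0.0082, 0.0032] [-0.0, -0.0, -0.065]
1 [0.0508, -0.005, 0.0032] [-0.0, -0.0, -0.065]
2 [0.051, -0.0016, 0.0032] [-0.0, -0.0, -0.065]
3 [0.051, 0.0017, 0.0032] [-0.0, -0.0, -0.064]
4 [0.0508, 0.0049, 0.0032] [-0.0, -0.0, -0.065]
5 [0.0504, 0.0082, 0.0031] [-0.0, -0.0, -0.064]
6 [0.0497, 0.0114, 0.0032] [-0.0, -0.0, -0.065]
7 [0.0489, 0.0146, 0.0031] [-0.0, -0.0, -0.064]
```

>>> play_rows([
  {"jaw":0.5,"delta_pos":[0.049,-0.008,0.003],"dr":[0,0,-0.065]},
  {"jaw":0.5,"delta_pos":[0.049,-0.005,0.003],"dr":[0,0,-0.065]},
  {"jaw":0.5,"delta_pos":[0.05,-0.002,0.003],"dr":[0,0,-0.065]},
  {"jaw":0.5,"delta_pos":[0.05,0.002,0.003],"dr":[0,0,-0.065]},
  {"jaw":0.5,"delta_pos":[0.049,0.005,0.003],"dr":[0,0,-0.065]},
  {"jaw":0.5,"delta_pos":[0.049,0.008,0.003],"dr":[0,0,-0.065]},
  {"jaw":0.5,"delta_pos":[0.048,0.011,0.003],"dr":[0,0,-0.065]},
  {"jaw":0.5,"delta_pos":[0.047,0.014,0.003],"dr":[0,0,-0.065]},
])

```text
time: 1.75
position: [0.5803, 0.1762, 0.2002]
ee_rot: [3.141, 0.001, 1.54]
wrist_force: [1.1, -0.2, 0.8]
width: 0.252
```

```bash
python3 -c "
from h import *
show()
im=r.grab_frame('wrist');cv2.imwrite('pics/c_w.png',im[:,:,::-1])
plan([.592,.181,.12],1.514,8)"
```

```text
t 1.75 p [0.5803 0.1762 0.2002] rpy [3.1412 0.0014 1.5397] F [ 1.122  -0.1575  0.8363] w 0.25203567965561224 q [ 0.1888  0.2756 -0.1421  1.1529 -0.0014  1.7907]
0 [-0.0002, 0.0011, 0.01] [0.0, -0.001, 0.004]
1 [-0.0002, 0.0011, 0.0099] [0.001, -0.001, 0.004]
2 [-0.0002, 0.0011, 0.0099] [0.0, -0.001, 0.004]
3 [-0.0002, 0.0011, 0.01] [0.001, -0.0, 0.004]
4 [-0.0002, 0.0011, 0.0099] [0.0, -0.001, 0.004]
5 [-0.0002, 0.0011, 0.01] [0.001, -0.0, 0.004]
6 [-0.0002, 0.0011, 0.0099] [0.0, -0.001, 0.004]
7 [-0.0002, 0.0011, 0.01] [0.001, -0.0, 0.005]
```

View pics/c_w.png

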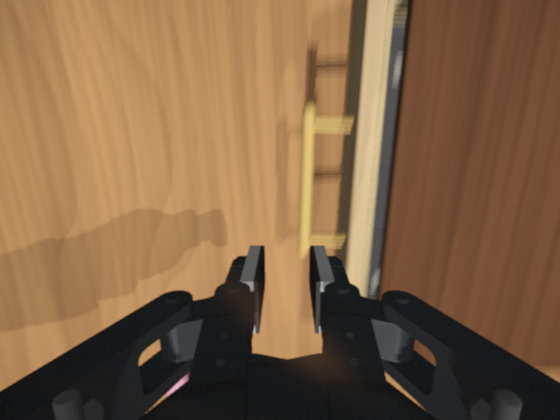

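The wrist view shows the bar running from (309,103) to (304,255), right of centre, with the drawer front at about x=370.

```bash
python3 -c "
from h import *
show()
o=dict(position=np.array([.5803,.1762,.2002]),ee_rot=np.array([3.1412,.0014,1.5397]))
for uv in [(309,103),(304,255)]: print(unproj('wrist',uv,.047,o))
print('front edge outer top',unproj('wrist',(366,100),.072,o),unproj('wrist',(350,250),.072,o))
"
```

```text
t 1.8 p [0.5831 0.1827 0.1996] rpy [ 3.138  -0.0052  1.5468] F [ 5.0478  3.427  -0.3337] w 0.2517128158007785 q [ 0.196   0.2808 -0.1366  1.1488  0.0043  1.7908]
[0.6004 0.2547 0.047 ]
[0.5942 0.1214 0.047 ]
front edge outer top [0.6404 0.2548 0.072 ] [0.6315 0.1363 0.072 ]
```

>>> play_rows([
  {"jaw":0.5,"delta_pos":[0,0.003,0.02],"dr":[0,0,0.008]},
  {"jaw":0.5,"delta_pos":[0,0.003,0.02],"dr":[0,0,0.008]},
  {"jaw":0.5,"delta_pos":[0,0.003,0.02],"dr":[0,0,0.008]},
  {"jaw":0.5,"delta_pos":[0,0.002,0.01],"dr":[0,0,0.008]},
  {"jaw":0.5,"delta_pos":[0,0.001,0],"dr":[0,0,0]},
  {"jaw":0.5,"delta_pos":[0,0,0],"dr":[0,0,0]},
  {"jaw":0.5,"delta_pos":[0,0,0],"dr":[0,0,0]},
  {"jaw":0.5,"delta_pos":[0,0,0],"dr":[0,0,0]},
])

```text
time: 2.6
position: [0.5968, 0.1866, 0.128]
ee_rot: [3.137, -0.006, 1.52]
wrist_force: [0.3, -0.7, -0.1]
width: 0.253
```

```bash
python3 -c "
from h import *
show()
im=r.grab_frame('wrist');cv2.imwrite('pics/c_w2.png',im[:,:,::-1])
show()"
```

```text
t 2.6 p [0.5968 0.1866 0.128 ] rpy [ 3.1371 -0.0057  1.5197] F [ 0.2789 -0.7339 -0.061 ] w 0.2525512505615546 q [ 0.1978  0.3615 -0.1867  1.0168  0.0044  1.8197]
t 2.65 p [0.597  0.1866 0.1281] rpy [ 3.1367 -0.0058  1.5197] F [ 0.8937  0.0877 -0.6151] w 0.24904223096161796 q [ 0.1978  0.3614 -0.1865  1.0167  0.0044  1.8197]
```

View pics/c_w2.png

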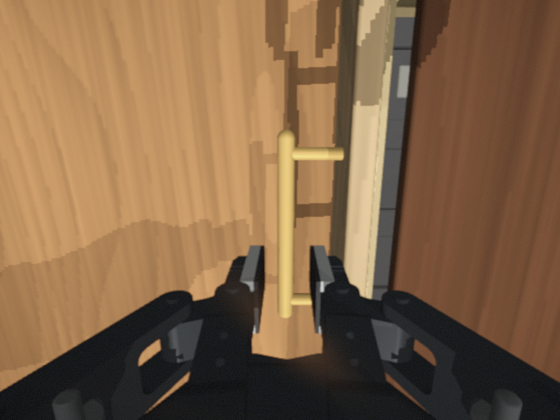

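The bar now sits between the pads, from (286,132) to (285,316).

```bash
python3 -c "
from h import *
o=r.get_obs()
a,b=[unproj('wrist',uv,.047,o) for uv in [(286,132),(285,316)]];print(a,b,(a+b)/2,np.linalg.norm(a-b),np.arctan2(-(a-b)[0],(a-b)[1]))
plan(list(((a+b)/2)[:2])+[.05],1.514,5)"
```

```text
[0.5996 0.2473 0.047 ] [0.5923 0.1188 0.047 ] [0.596  0.1831 0.047 ] 0.1286981145418127 -0.056757843893368236
0 [-0.0008, -0.0002, 0.0156] [0.001, -0.001, 0.001]
1 [-0.0008, -0.0002, 0.0156] [0.001, -0.001, 0.001]
2 [-0.0008, -0.0002, 0.0156] [0.001, -0.001, 0.001]
3 [-0.0008, -0.0002, 0.0157] [0.001, -0.001, 0.001]
4 [-0.0007, -0.0002, 0.0156] [0.001, -0.002, 0.002]
```

Centre and yaw (-0.057) agree between both cameras. I'll descend now.

>>> play_rows([
  {"jaw":0.5,"delta_pos":[-0.001,0,0.016],"dr":[0.001,-0.001,0.001]},
  {"jaw":0.5,"delta_pos":[-0.001,0,0.016],"dr":[0.001,-0.001,0.001]},
  {"jaw":0.5,"delta_pos":[-0.001,0,0.016],"dr":[0.001,-0.001,0.001]},
  {"jaw":0.5,"delta_pos":[0,-0.001,0.015],"dr":[0.001,-0.001,0.001]},
  {"jaw":0.5,"delta_pos":[0,0,0.012],"dr":[0,0,0]},
  {"jaw":0.5,"delta_pos":[0,0,0.003],"dr":[0,0,0]},
  {"jaw":0.8,"delta_pos":[0,0,0],"dr":[0,0,0]},
  {"jaw":0.8,"delta_pos":[0,0,0],"dr":[0,0,0]},
])

```text
time: 3.45
position: [0.604, 0.184, 0.0519]
ee_rot: [3.123, -0.004, 1.514]
wrist_force: [-1.6, 0.1, 1.8]
width: 0.115
```

```bash
python3 -c "
from h import *
show()
"
```

```text
t 3.45 p [0.604  0.184  0.0519] rpy [ 3.1225 -0.0038  1.5143] F [-1.6199  0.1084  1.8276] w 0.11488478574673018 q [ 0.1938  0.4422 -0.2506  0.8586 -0.0011  1.8211]
```

```bash
python3 -c "
from h import *
im=r.grab_frame('wrist');cv2.imwrite('pics/d_w.png',im[:,:,::-1])
im=r.grab_frame('side');cv2.imwrite('pics/d_s.png',cv2.resize(im[160:300,130:330,::-1],None,fx=4,fy=4))
show()"
```

```text
t 3.55 p [0.604  0.184  0.0519] rpy [ 3.1226 -0.0036  1.5144] F [-0.1131 -0.3131  0.6294] w 0.11183102950886915 q [ 0.1938  0.4422 -0.2506  0.8586 -0.0012  1.8211]
```

View pics/d_w.png

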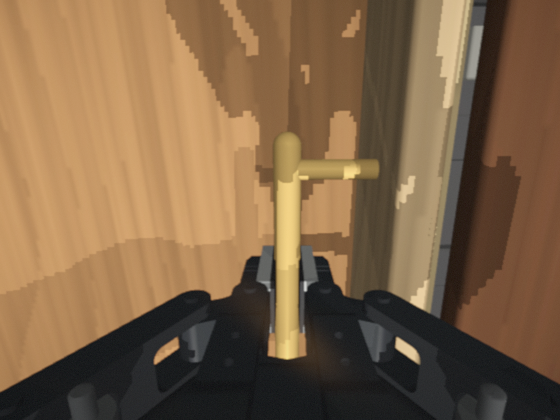

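View pics/d_s.png

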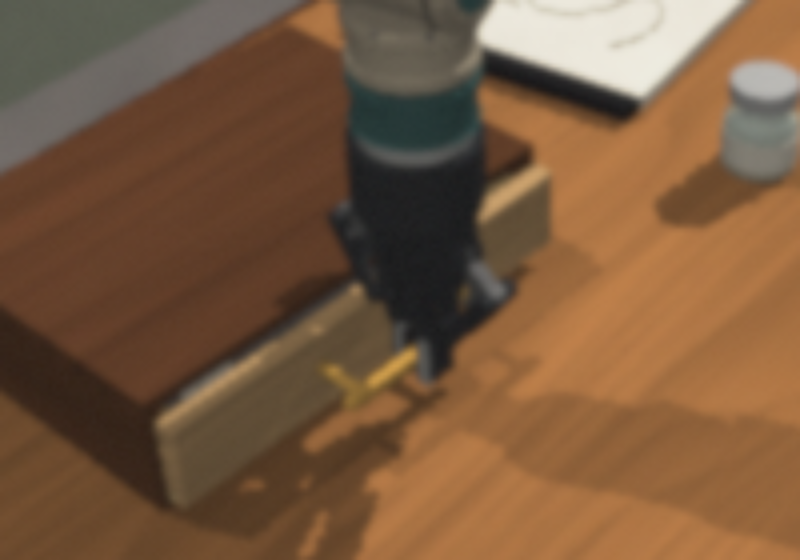

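>>> play_rows([
  {"jaw":1,"delta_pos":[0,0,0],"dr":[0,0,0]},
  {"jaw":1,"delta_pos":[0,-0.01,0],"dr":[0,0,0]},
  {"jaw":1,"delta_pos":[0,-0.02,0],"dr":[0,0,0]},
  {"jaw":1,"delta_pos":[0,-0.025,0],"dr":[0,0,0]},
  {"jaw":1,"delta_pos":[0,-0.025,0],"dr":[0,0,0]},
  {"jaw":1,"delta_pos":[0,-0.025,0],"dr":[0,0,0]},
  {"jaw":1,"delta_pos":[0,-0.02,0],"dr":[0,0,0]},
  {"jaw":1,"delta_pos":[0,-0.01,0],"dr":[0,0,0]},
])

```text
time: 4.35
position: [0.4718, 0.1915, 0.0519]
ee_rot: [3.104, -0.004, 1.513]
wrist_force: [1.8, -0.5, -0.6]
width: 0.101
```

```bash
python3 -c "
from h import *
show()
im=r.grab_frame('wrist');cv2.imwrite('pics/e_w.png',im[:,:,::-1])
im=r.grab_frame('top');cv2.imwrite('pics/e_t.png',cv2.resize(im[95:285,140:340,::-1],None,fx=3,fy=3))
show()"
```

```text
t 4.35 p [0.4718 0.1915 0.0519] rpy [ 3.1035 -0.004   1.5126] F [ 1.8327 -0.4757 -0.6187] w 0.10112727137745967 q [ 0.263   0.2507 -0.5384  0.7443 -0.0083  1.892 ]
t 4.45 p [0.4712 0.1916 0.0519] rpy [ 3.1053 -0.0039  1.5129] F [ 0.0791 -0.0253  4.8248] w 0.1048217140055632 q [ 0.2631  0.2507 -0.5384  0.746  -0.0078  1.8917]
```

View pics/e_w.png

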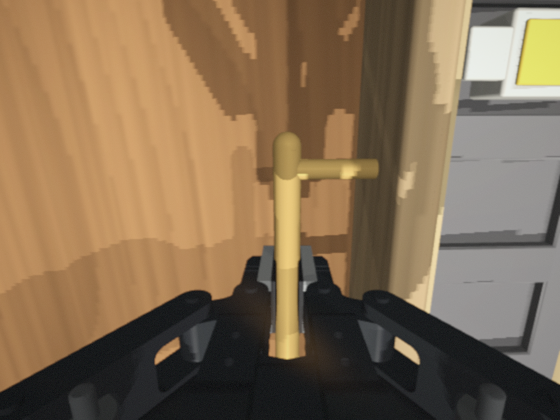

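View pics/e_t.png

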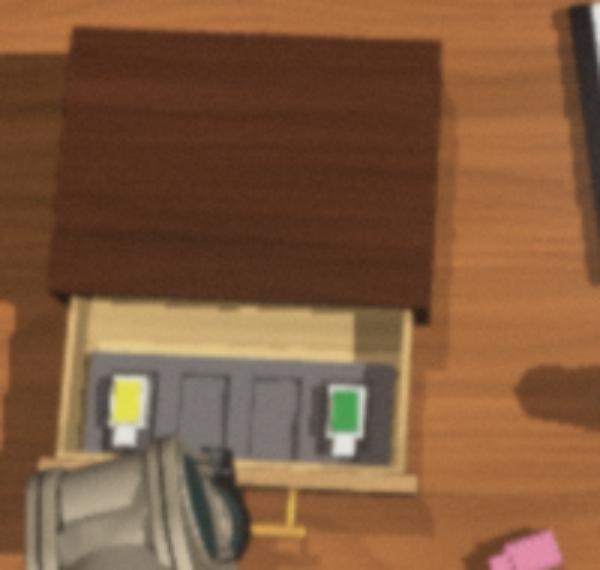

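The drawer is open with the palette clear of the chest. Both middle wells are empty, between the yellow pan (crop 127,400) and the green pan (345,410). I'll release the handle and rise.

>>> play_rows([
  {"jaw":0.5,"delta_pos":[0,0,0],"dr":[0,0,0]},
  {"jaw":0.5,"delta_pos":[0,0,0],"dr":[0,0,0]},
  {"jaw":0.5,"delta_pos":[0,0,0],"dr":[0,0,0]},
  {"jaw":0.5,"delta_pos":[0,0,-0.02],"dr":[0,0,0]},
  {"jaw":0.5,"delta_pos":[0,0,-0.04],"dr":[0.01,0,0]},
  {"jaw":0.5,"delta_pos":[0,0,-0.045],"dr":[0.01,0,0]},
  {"jaw":0.3,"delta_pos":[0,0,-0.045],"dr":[0.01,0,0]},
  {"jaw":0.3,"delta_pos":[0,0,0],"dr":[0,0,0]},
])

```text
time: 5.25
position: [0.4626, 0.19, 0.2018]
ee_rot: [-3.134, -0.0, 1.512]
wrist_force: [0.8, 1.4, 0.9]
width: 0.349
```

```bash
python3 -c "
from h import *
show()
im=r.grab_frame('wrist');cv2.imwrite('pics/f_w.png',im[:,:,::-1])
plan([.448,-.170,.17],.21+np.pi,14)"
```

```text
t 5.25 p [0.4626 0.19   0.2018] rpy [-3.1337 -0.0003  1.5124] F [0.8218 1.4082 0.852 ] w 0.34898718807153883 q [ 0.2589  0.0949 -0.3597  1.1236  0.0027  1.8881]
0 [-0.0257, 0.0006, 0.0021] [-0.001, -0.001, -0.131]
1 [-0.0255, -0.0027, 0.0021] [-0.001, -0.001, -0.131]
2 [-0.025, -0.0061, 0.0021] [-0.001, -0.001, -0.131]
3 [-0.024, -0.0093, 0.0022] [-0.001, -0.001, -0.131]
4 [-0.0225, -0.0123, 0.0022] [-0.001, -0.001, -0.132]
5 [-0.0207, -0.0152, 0.0022] [-0.001, -0.001, -0.131]
6 [-0.0186, -0.0178, 0.0022] [-0.001, -0.0, -0.132]
7 [-0.0161, -0.02, 0.0021] [-0.001, -0.0, -0.131]
8 [-0.0133, -0.022, 0.0021] [-0.001, -0.001, -0.132]
9 [-0.0103, -0.0235, 0.0021] [-0.001, -0.0, -0.131]
10 [-0.0071, -0.0247, 0.0021] [-0.0, -0.0, -0.132]
11 [-0.0038, -0.0254, 0.0021] [-0.0, -0.001, -0.131]
12 [-0.0004, -0.0257, 0.0021] [-0.001, -0.0, -0.132]
13 [0.0029, -0.0255, 0.0021] [-0.0, -0.001, -0.131]
```

View pics/f_w.png

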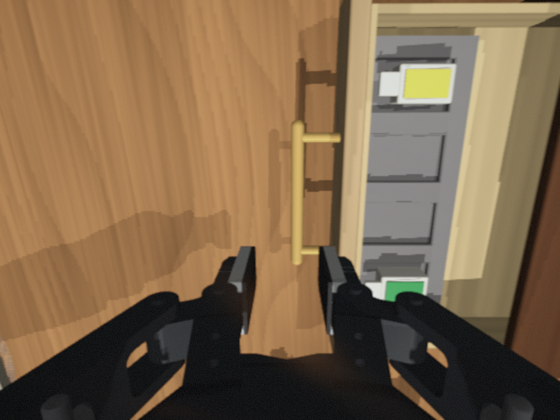

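>>> play_rows([
  {"jaw":0.0,"delta_pos":[-0.026,0,0.002],"dr":[0,0,-0.131]},
  {"jaw":0.0,"delta_pos":[-0.0255,-0.003,0.002],"dr":[0,0,-0.131]},
  {"jaw":0,"delta_pos":[-0.025,-0.006,0.002],"dr":[0,0,-0.131]},
  {"jaw":0,"delta_pos":[-0.024,-0.009,0.002],"dr":[0,0,-0.131]},
  {"jaw":0,"delta_pos":[-0.0225,-0.012,0.002],"dr":[0,0,-0.131]},
  {"jaw":0,"delta_pos":[-0.021,-0.015,0.002],"dr":[0,0,-0.131]},
  {"jaw":0,"delta_pos":[-0.0185,-0.018,0.002],"dr":[0,0,-0.131]},
  {"jaw":0,"delta_pos":[-0.016,-0.02,0.002],"dr":[0,0,-0.131]},
])

```text
time: 6.1
position: [0.4492, -0.0208, 0.1697]
ee_rot: [-3.126, -0.028, 2.608]
wrist_force: [0.1, -0.1, -0.2]
width: 0.501
```

```bash
python3 -c "
from h import *
show()
plan([.448,-.170,.17],.21+np.pi,6)"
```

```text
t 6.1 p [ 0.4492 -0.0208  0.1697] rpy [-3.1264 -0.0281  2.6082] F [ 0.0549 -0.0796 -0.1996] w 0.5012459162992506 q [-0.1873  0.0499 -0.4824  1.07   -0.0047  0.346 ]
0 [-0.0125, -0.0215, -0.0001] [-0.001, -0.005, -0.124]
1 [-0.0097, -0.0229, -0.0] [-0.001, -0.005, -0.124]
2 [-0.0068, -0.0239, -0.0] [-0.0, -0.006, -0.124]
3 [-0.0038, -0.0246, -0.0] [-0.001, -0.005, -0.124]
4 [-0.0007, -0.0249, -0.0] [-0.0, -0.006, -0.124]
5 [0.0024, -0.0247, -0.0001] [-0.001, -0.005, -0.123]
```

>>> play_rows([
  {"jaw":0,"delta_pos":[-0.0125,-0.0215,0],"dr":[0,-0.005,-0.124]},
  {"jaw":0,"delta_pos":[-0.01,-0.023,0],"dr":[0,-0.005,-0.124]},
  {"jaw":0,"delta_pos":[-0.007,-0.024,0],"dr":[0,-0.005,-0.124]},
  {"jaw":0,"delta_pos":[-0.004,-0.0245,0],"dr":[0,-0.005,-0.124]},
  {"jaw":0,"delta_pos":[-0.001,-0.025,0],"dr":[0,-0.005,-0.124]},
  {"jaw":0,"delta_pos":[0.0025,-0.025,0],"dr":[0,-0.005,-0.122]},
  {"jaw":0,"delta_pos":[0,0,0],"dr":[0,0,0]},
  {"jaw":0,"delta_pos":[0,0,0],"dr":[0,0,0]},
])

```text
time: 6.9
position: [0.4399, -0.1759, 0.1536]
ee_rot: [3.128, -0.025, -2.907]
wrist_force: [0.5, 0.7, 1.0]
width: 0.5
```

```bash
python3 -c "
from h import *
show()
im=r.grab_frame('wrist');cv2.imwrite('pics/g_w.png',im[:,:,::-1])
im=r.grab_frame('top');cv2.imwrite('pics/g_t.png',cv2.resize(im[105:285,150:350,::-1],None,fx=4,fy=4)[:600])
cv2.imwrite('pics/g_tt.png',im[:,:,::-1])
show()"
```

```text
t 6.9 p [ 0.4399 -0.1759  0.1536] rpy [ 3.1279 -0.0245 -2.9066] F [0.5384 0.6785 0.9856] w 0.5003052942076888 q [-0.5131  0.1059 -0.4586  1.0336 -0.0067 -0.7479]
t 7.0 p [ 0.4402 -0.1754  0.154 ] rpy [ 3.1285 -0.0241 -2.9048] F [ 0.4606 -0.7138  0.1834] w 0.49970954210335383 q [-0.5117  0.1052 -0.4584  1.0337 -0.0068 -0.7482]
```

View pics/g_w.png

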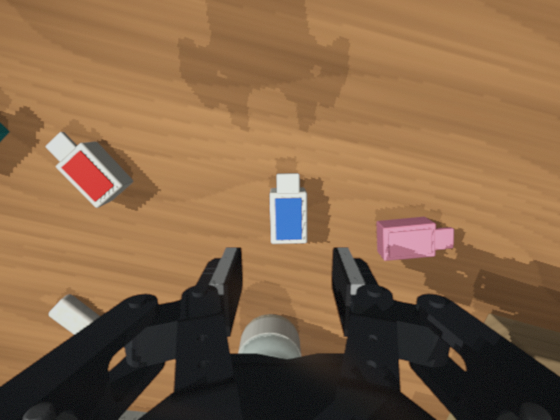

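View pics/g_t.png

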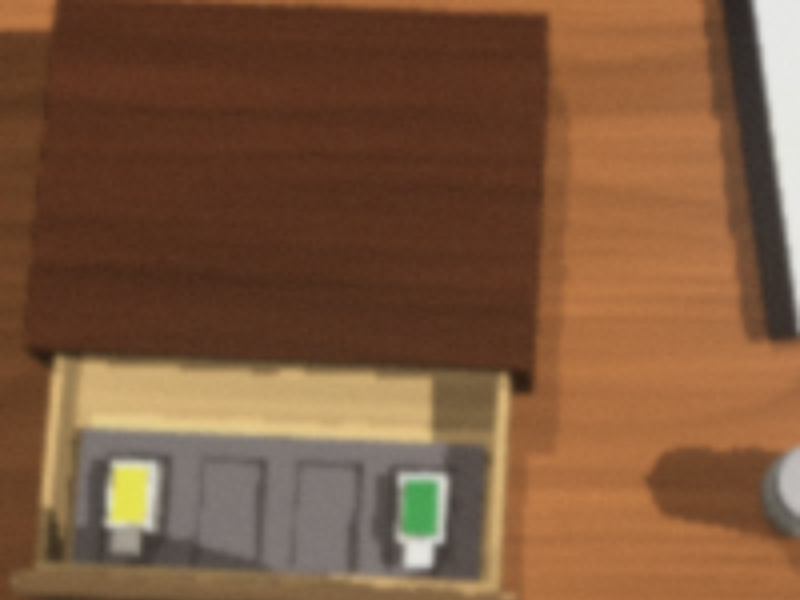

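The wrist view shows the blue pan's tub from (270,192) to (307,243), with its tab up at (288,174). Red is at the left (90,173), with pink and the eraser outside.

```bash
python3 -c "
from h import *
o=dict(position=np.array([.4399,-.1759,.1536]),ee_rot=np.array([3.1279,-.0245,-2.9066]))
P=np.array([unproj('wrist',uv,.024,o) for uv in [(270,192),(306,192),(307,243),(270,244)]]);print('blue',P.mean(0),P)
t=unproj('wrist',(288,174),.022,o);d=P.mean(0)-t;print(t,np.linalg.norm(d[:2]),np.arctan2(d[1],d[0]))
P=np.array([unproj('wrist',uv,.024,o) for uv in [(57,164),(93,143),(131,184),(97,206)]]);print('red',P.mean(0),P)
t=unproj('wrist',(60,143),.022,o);d=P.mean(0)-t;print(t,np.linalg.norm(d[:2]),np.arctan2(d[1],d[0]))
y=unproj('top',crop((131,495),4,150,105),.05);g=unproj('top',crop((422,509),4,150,105),.05)
print('y,g',y,g,np.linalg.norm(y-g),np.arctan2(-(y-g)[0],(y-g)[1]));print('L',y+(g-y)/3,'R',y+(g-y)*2/3)
for c in [[(204,458),(264,460),(261,565),(196,560)],[(300,463),(360,465),(357,572),(294,568)]]:
  P=np.array([unproj('top',crop(q,4,150,105),.032) for q in c]);print(P.mean(0),P[:,:2].tolist())
"
```

```text
blue [ 0.4478 -0.1691  0.024 ] [[ 0.4299 -0.1884  0.024 ]
 [ 0.4233 -0.1605  0.024 ]
 [ 0.4651 -0.149   0.024 ]
 [ 0.4729 -0.1787  0.024 ]]
[ 0.4129 -0.1777  0.022 ] 0.03595838355919127 0.24116802892505293
red [ 0.4478 -0.324   0.024 ] [[ 0.4461 -0.3528  0.024 ]
 [ 0.4237 -0.3275  0.024 ]
 [ 0.4487 -0.2959  0.024 ]
 [ 0.4727 -0.32    0.024 ]]
[ 0.4299 -0.3528  0.022 ] 0.033919755075289375 1.0139465986428424
y,g [0.5745 0.2745 0.05  ] [0.5634 0.0892 0.05  ] 0.18560843992697199 -0.059695603274801466
L [0.5708 0.2127 0.05  ] R [0.5671 0.151  0.05  ]
[0.566  0.2135 0.032 ] [[0.6003607273636027, 0.23171679624423708], [0.5985888895216998, 0.19273870838400817], [0.5306010260430055, 0.19375259393040617], [0.5342685840759921, 0.23561360119251767]]
[0.5612 0.1511 0.032 ] [[0.5963507627106934, 0.16936741050843598], [0.5945842426702976, 0.1304873237563953], [0.5254445293087859, 0.13208848943820803], [0.5284461420849793, 0.17253046638548883]]
```

```bash
python3 -c "
from h import *
plan([.448,-.1697,.07],.24-np.pi,5)"
```

```text
0 [-0.0022, 0.0005, 0.0168] [0.003, -0.005, -0.001]
1 [-0.0021, 0.0006, 0.0168] [0.003, -0.005, -0.001]
2 [-0.002, 0.0006, 0.0167] [0.002, -0.005, -0.0]
3 [-0.0019, 0.0007, 0.0168] [0.003, -0.005, -0.001]
4 [-0.0019, 0.0007, 0.0168] [0.002, -0.004, -0.0]
```

>>> play_rows([
  {"jaw":-0.1,"delta_pos":[-0.002,0.0005,0.017],"dr":[0.003,-0.005,-0.001]},
  {"jaw":-0.1,"delta_pos":[-0.002,0.0005,0.017],"dr":[0.003,-0.005,-0.001]},
  {"jaw":-0.1,"delta_pos":[-0.002,0.0005,0.017],"dr":[0.003,-0.005,0]},
  {"jaw":-0.1,"delta_pos":[-0.002,0.0005,0.017],"dr":[0.003,-0.005,0]},
  {"jaw":-0.1,"delta_pos":[-0.002,0.0005,0.015],"dr":[0.002,-0.004,0]},
  {"jaw":-0.1,"delta_pos":[0,0,0],"dr":[0,0,0]},
  {"jaw":-0.1,"delta_pos":[0,0,0],"dr":[0,0,0]},
  {"jaw":-0.1,"delta_pos":[0,0,0],"dr":[0,0,0]},
])

```text
time: 7.8
position: [0.4482, -0.1624, 0.068]
ee_rot: [3.141, 0.0, -2.898]
wrist_force: [0.5, -0.1, -0.8]
width: 0.549
```

```bash
python3 -c "
from h import *
show()
im=r.grab_frame('wrist');cv2.imwrite('pics/h_w.png',im[:,:,::-1])
plan([.448,-.1697,.031],.24-np.pi,4)"
```

```text
t 7.8 p [ 0.4482 -0.1624  0.068 ] rpy [ 3.1406  0.0003 -2.8981] F [ 0.484  -0.1309 -0.7787] w 0.5490029252641098 q [-0.4839  0.198  -0.5638  0.8095  0.0009 -0.7275]
0 [0.0005, -0.0017, 0.0093] [0.0, 0.0, 0.001]
1 [0.0006, -0.0017, 0.0093] [0.0, 0.0, 0.001]
2 [0.0005, -0.0017, 0.0093] [0.0, 0.0, 0.001]
3 [0.0006, -0.0016, 0.0093] [0.0, 0.001, 0.0]
```

View pics/h_w.png

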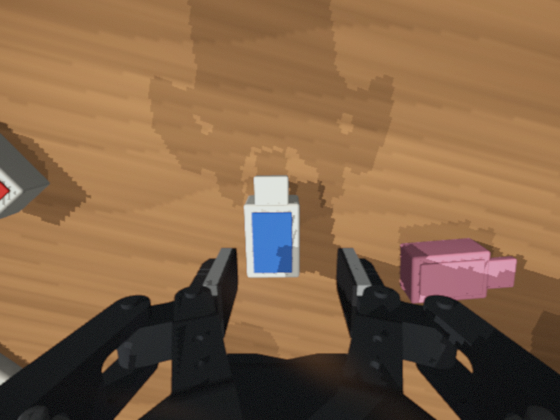

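The pan sits about 14 px left of the tool centre line: tub (247,204) to (299,275).

```bash
python3 -c "
from h import *
o=r.get_obs()
P=np.array([unproj('wrist',uv,.024,o) for uv in [(247,204),(297,204),(299,275),(245,276)]]);print('blue',P.mean(0))
d=(P[0]+P[1]-P[2]-P[3]);print(np.arctan2(-d[1],-d[0]))
show()
plan(list(P.mean(0)[:2])+[.031],.24-np.pi,5)"
```

```text
blue [ 0.4476 -0.1695  0.024 ]
0.23124472347780411
t 7.85 p [ 0.4485 -0.1627  0.0682] rpy [ 3.1411  0.0008 -2.8982] F [1.3188 0.2897 0.3968] w 0.5483979655592509 q [-0.4841  0.1977 -0.5634  0.8093  0.0009 -0.7275]
0 [0.0005, -0.0013, 0.0074] [0.0, 0.0, 0.001]
1 [0.0005, -0.0013, 0.0074] [0.0, 0.0, 0.001]
2 [0.0005, -0.0013, 0.0075] [0.0, 0.0, 0.0]
3 [0.0005, -0.0013, 0.0074] [0.0, 0.0, 0.001]
4 [0.0005, -0.0013, 0.0075] [0.0, 0.001, 0.0]
```

>>> play_rows([
  {"jaw":-0.1,"delta_pos":[0.001,-0.0035,0.0],"dr":[0,0,0]},
  {"jaw":-0.1,"delta_pos":[0.001,-0.003,0.007],"dr":[0,0,0]},
  {"jaw":-0.1,"delta_pos":[0,0,0.01],"dr":[0,0,0]},
  {"jaw":-0.1,"delta_pos":[0,0,0.01],"dr":[0,0,0]},
  {"jaw":-0.1,"delta_pos":[0,0,0.008],"dr":[0,0,0]},
  {"jaw":-0.1,"delta_pos":[0,0,0],"dr":[0,0,0]},
  {"jaw":-0.1,"delta_pos":[0,0,0],"dr":[0,0,0]},
  {"jaw":-0.1,"delta_pos":[0,0,0],"dr":[0,0,0]},
])

```text
time: 8.65
position: [0.4491, -0.171, 0.0312]
ee_rot: [-3.141, 0.002, -2.899]
wrist_force: [-0.6, 0.2, -0.3]
width: 0.546
```

```bash
python3 -c "
from h import *
show()
plan([.448,-.1697,.031],.235-np.pi,1)"
```

```text
t 8.65 p [ 0.4491 -0.171   0.0312] rpy [-3.1405  0.0024 -2.8993] F [-0.6058  0.1897 -0.3068] w 0.5455883532037725 q [-0.499   0.257  -0.5887  0.7226  0.0009 -0.7413]
0 [0.0007, 0.0015, 0.0002] [-0.001, 0.002, 0.007]
```

Good. I'll close and lift a little.

>>> play_rows([
  {"jaw":0.5,"delta_pos":[0.001,0.001,0],"dr":[0,0,0]},
  {"jaw":1,"delta_pos":[0,0,0],"dr":[0,0,0]},
  {"jaw":1,"delta_pos":[0,0,0],"dr":[0,0,0]},
  {"jaw":1,"delta_pos":[0,0,0],"dr":[0,0,0]},
  {"jaw":1,"delta_pos":[0,0,-0.02],"dr":[0,0,0]},
  {"jaw":1,"delta_pos":[0,0,-0.04],"dr":[0,0,0]},
  {"jaw":1,"delta_pos":[0,0,-0.045],"dr":[0,0,0]},
  {"jaw":1,"delta_pos":[0,0,0],"dr":[0,0,0]},
])

```text
time: 9.45
position: [0.4466, -0.1695, 0.1392]
ee_rot: [3.141, 0.001, -2.899]
wrist_force: [1.1, -0.3, -0.8]
width: 0.332
```

```bash
python3 -c "
from h import *
show()
im=r.grab_frame('wrist');cv2.imwrite('pics/i_w.png',im[:,:,::-1])
plan([.575,.213,.155],-.058+np.pi,10)"
```

```text
t 9.45 p [ 0.4466 -0.1695  0.1392] rpy [ 3.141   0.0007 -2.8989] F [ 1.1144 -0.2519 -0.8433] w 0.33176011500224156 q [-0.4987  0.1098 -0.4881  0.9728  0.0009 -0.7414]
0 [-0.0218, 0.0339, -0.0018] [0.0, -0.0, 0.03]
1 [-0.0208, 0.0346, -0.0018] [0.0, -0.0, 0.03]
2 [-0.0197, 0.0352, -0.0018] [0.0, -0.0, 0.03]
3 [-0.0187, 0.0357, -0.0018] [0.0, -0.0, 0.03]
4 [-0.0176, 0.0363, -0.0018] [0.001, -0.001, 0.03]
5 [-0.0165, 0.0368, -0.0018] [0.0, -0.0, 0.03]
6 [-0.0154, 0.0373, -0.0018] [0.001, -0.001, 0.03]
7 [-0.0142, 0.0377, -0.0018] [0.0, -0.0, 0.03]
8 [-0.0131, 0.0381, -0.0017] [0.001, -0.001, 0.03]
9 [-0.012, 0.0385, -0.0018] [0.0, -0.0, 0.031]
```

View pics/i_w.png

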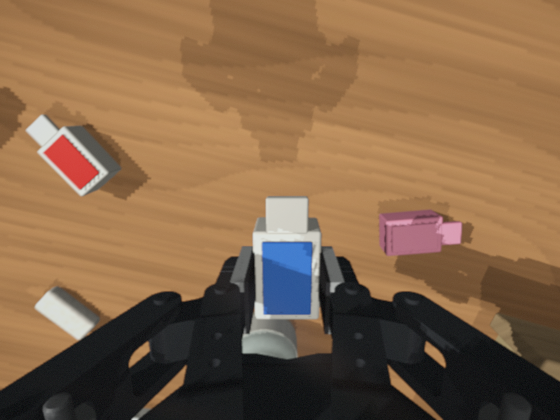

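```bash
python3 -c "
from h import *
o=r.get_obs(); Rm=R.from_euler('xyz',o['ee_rot'])
P=np.array([unproj('wrist',uv,o['position'][2]-.007,o) for uv in [(256,222),(319,222),(321,317),(252,317)]])
t=Rm.inv().apply(P-o['position']);print(t,t.mean(0))
t=unproj('wrist',(287,198),o['position'][2]-.009,o);print(Rm.inv().apply(t-o['position']))
"
```

```text
[[ 0.0261 -0.0113  0.007 ]
 [ 0.0261  0.0149  0.0071]
 [-0.0194  0.0171  0.007 ]
 [-0.0193 -0.0142  0.0069]] [0.0034 0.0016 0.007 ]
[0.0359 0.0016 0.0091]
```

>>> play_rows([
  {"jaw":1,"delta_pos":[-0.022,0.034,-0.002],"dr":[0,0,0.03]},
  {"jaw":1,"delta_pos":[-0.021,0.0345,-0.002],"dr":[0,0,0.03]},
  {"jaw":1,"delta_pos":[-0.02,0.035,-0.002],"dr":[0,0,0.03]},
  {"jaw":1,"delta_pos":[-0.019,0.0355,-0.002],"dr":[0,0,0.03]},
  {"jaw":1,"delta_pos":[-0.0175,0.036,-0.002],"dr":[0,0,0.03]},
  {"jaw":1,"delta_pos":[-0.0165,0.037,-0.002],"dr":[0,0,0.03]},
  {"jaw":1,"delta_pos":[-0.0155,0.037,-0.002],"dr":[0,0,0.03]},
  {"jaw":1,"delta_pos":[-0.014,0.0375,-0.002],"dr":[0,0,0.03]},
])

```text
time: 10.3
position: [0.5478, 0.1416, 0.1414]
ee_rot: [3.141, -0.02, 3.123]
wrist_force: [0.6, 0.1, -0.2]
width: 0.333
```

```bash
python3 -c "
from h import *
show()
plan([.573,.213,.14],-.058+np.pi,4)"
```

```text
t 10.3 p [0.5478 0.1416 0.1414] rpy [ 3.1406 -0.0197  3.1225] F [ 0.5679  0.0863 -0.2147] w 0.3333490272289922 q [ 0.1369  0.2674 -0.2869  1.0358  0.004   0.1559]
0 [-0.006, 0.018, 0.0002] [0.0, -0.005, 0.01]
1 [-0.0058, 0.018, 0.0003] [0.0, -0.005, 0.01]
2 [-0.0056, 0.0181, 0.0003] [0.0, -0.005, 0.009]
3 [-0.0054, 0.0181, 0.0004] [0.001, -0.005, 0.01]
```

>>> play_rows([
  {"jaw":1,"delta_pos":[-0.006,0.018,0],"dr":[0,-0.005,0.01]},
  {"jaw":1,"delta_pos":[-0.006,0.018,0],"dr":[0,-0.005,0.01]},
  {"jaw":1,"delta_pos":[-0.0055,0.018,0],"dr":[0,-0.005,0.01]},
  {"jaw":1,"delta_pos":[-0.0055,0.014,0],"dr":[0,-0.005,0.01]},
  {"jaw":1,"delta_pos":[0,0,0],"dr":[0,0,0]},
  {"jaw":1,"delta_pos":[0,0,0],"dr":[0,0,0]},
  {"jaw":1,"delta_pos":[0,0,0],"dr":[0,0,0]},
  {"jaw":1,"delta_pos":[0,0,0],"dr":[0,0,0]},
])

```text
time: 11.1
position: [0.5663, 0.2143, 0.1274]
ee_rot: [-3.137, -0.018, 3.088]
wrist_force: [0.2, 1.0, -0.8]
width: 0.329
```

```bash
python3 -c "
from h import *
show()
im=r.grab_frame('wrist');cv2.imwrite('pics/j_w.png',im[:,:,::-1])
im=r.grab_frame('top');cv2.imwrite('pics/j_t.png',cv2.resize(im[150:270,150:310,::-1],None,fx=5,fy=5))
plan([.572,.213,.062],-.058+np.pi,6)"
```

```text
t 11.1 p [0.5663 0.2143 0.1274] rpy [-3.1367 -0.0184  3.088 ] F [ 0.1815  0.9822 -0.8384] w 0.3292072947714519 q [ 0.2547  0.345  -0.2119  1.0328  0.0009  0.3082]
0 [-0.0011, -0.0001, 0.0109] [-0.001, -0.003, 0.001]
1 [-0.0011, -0.0001, 0.0109] [-0.001, -0.003, 0.001]
2 [-0.001, -0.0002, 0.011] [-0.001, -0.003, 0.001]
3 [-0.001, -0.0002, 0.011] [-0.001, -0.003, 0.0]
4 [-0.001, -0.0002, 0.0109] [-0.0, -0.003, 0.001]
5 [-0.001, -0.0001, 0.011] [-0.001, -0.003, 0.0]
```

View pics/j_w.png

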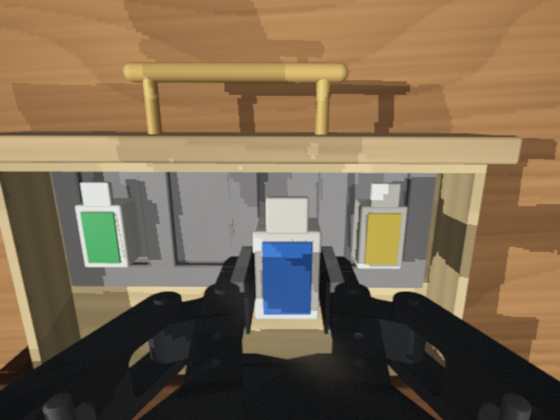

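View pics/j_t.png

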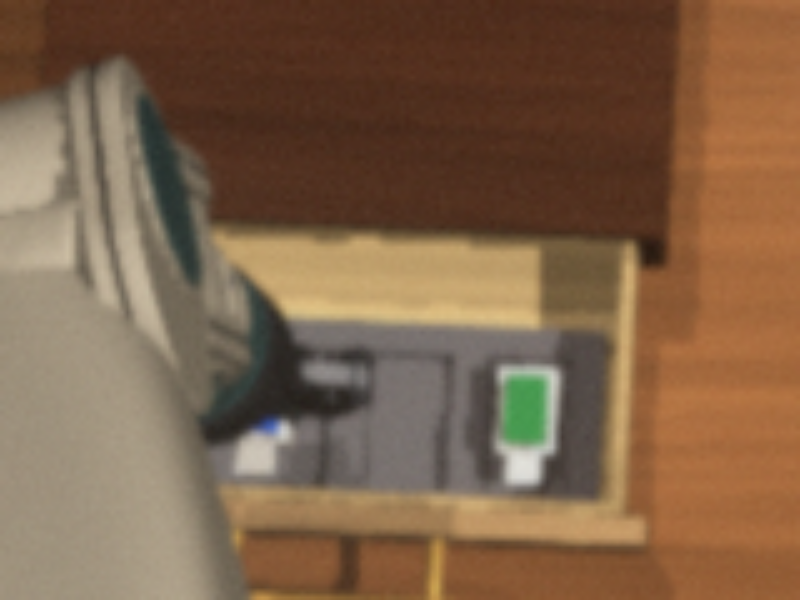

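Blue is held over the second well from +y. Green is at (101,238) and yellow at (383,240), so I'll use both to cross-check the well position.

```bash
python3 -c "
from h import *
o=dict(position=np.array([.5663,.2143,.1274]),ee_rot=np.array([-3.1367,-.0184,3.088]))
g=unproj('wrist',(101,238),.05,o);y=unproj('wrist',(383.5,239.5),.05,o)
print(g,y,np.linalg.norm(y-g),'L',y+(g-y)/3,'R',y+(g-y)*2/3)
show()
plan([.571,.212,.062],-.058+np.pi,6)
"
```

```text
[0.5671 0.0935 0.05  ] [0.5777 0.2783 0.05  ] 0.1851693920075967 L [0.5741 0.2167 0.05  ] R [0.5706 0.1551 0.05  ]
t 11.2 p [0.5666 0.2144 0.1277] rpy [-3.1369 -0.0178  3.0879] F [ 0.2123  0.1275 -0.8066] w 0.33377010410868246 q [ 0.2546  0.3448 -0.2115  1.0329  0.0009  0.3083]
0 [-0.001, -0.0003, 0.0109] [-0.001, -0.003, 0.001]
1 [-0.0009, -0.0003, 0.011] [-0.001, -0.003, 0.001]
2 [-0.0009, -0.0003, 0.0109] [-0.001, -0.003, 0.001]
3 [-0.0009, -0.0004, 0.011] [-0.001, -0.003, 0.0]
4 [-0.0008, -0.0003, 0.0109] [-0.0, -0.003, 0.001]
5 [-0.0008, -0.0004, 0.011] [-0.001, -0.003, 0.0]
```

>>> play_rows([
  {"jaw":1,"delta_pos":[-0.002,0,0.011],"dr":[-0.001,-0.003,0.001]},
  {"jaw":1,"delta_pos":[-0.001,0,0.011],"dr":[-0.001,-0.003,0.001]},
  {"jaw":1,"delta_pos":[-0.001,0,0.011],"dr":[-0.001,-0.003,0.001]},
  {"jaw":1,"delta_pos":[-0.001,0,0.011],"dr":[-0.001,-0.003,0.001]},
  {"jaw":1,"delta_pos":[-0.001,0,0.01],"dr":[-0.001,-0.003,0]},
  {"jaw":1,"delta_pos":[-0.001,0,0.002],"dr":[0,-0.003,0]},
  {"jaw":1,"delta_pos":[0,0,0],"dr":[0,0,0]},
  {"jaw":1,"delta_pos":[0,0,0],"dr":[0,0,0]},
])

```text
time: 12.0
position: [0.5725, 0.2124, 0.0655]
ee_rot: [-3.142, -0.0, 3.082]
wrist_force: [0.4, 1.8, -0.0]
width: 0.332
```

```bash
python3 -c "
from h import *
show()
im=r.grab_frame('wrist');cv2.imwrite('pics/k_w.png',im[:,:,::-1])
plan([.5735,.2142,.058],-.058+np.pi,2)"
```

```text
t 12.0 p [0.5725 0.2124 0.0655] rpy [-3.1415 -0.0003  3.0819] F [ 0.3956  1.8108 -0.0437] w 0.3322200067561553 q [ 0.2494  0.4064 -0.2721  0.8925  0.      0.3091]
0 [-0.0004, 0.0009, 0.0038] [0.0, 0.0, -0.001]
1 [-0.0003, 0.0009, 0.0038] [0.0, 0.0, -0.001]
```

View pics/k_w.png

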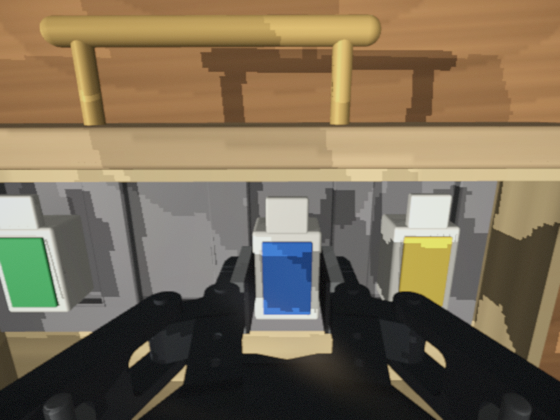

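The pan lines up with the yellow and green rows and lies between the well's edges (x about 250 to 333). I'll lower it and release.

>>> play_rows([
  {"jaw":1,"delta_pos":[0,0.001,0.004],"dr":[0,0,0]},
  {"jaw":1,"delta_pos":[0,0.001,0.003],"dr":[0,0,0]},
  {"jaw":1,"delta_pos":[0,0,0.001],"dr":[0,0,0]},
  {"jaw":1,"delta_pos":[0,0,0],"dr":[0,0,0]},
  {"jaw":1,"delta_pos":[0,0,0],"dr":[0,0,0]},
  {"jaw":1,"delta_pos":[0,0,0],"dr":[0,0,0]},
  {"jaw":1,"delta_pos":[0,0,0],"dr":[0,0,0]},
  {"jaw":1,"delta_pos":[0,0,0],"dr":[0,0,0]},
])

```text
time: 12.85
position: [0.5744, 0.2152, 0.059]
ee_rot: [3.14, 0.004, 3.082]
wrist_force: [-0.2, 0.0, -0.4]
width: 0.332
```

```bash
python3 -c "
from h import *
show()
"
```

```text
t 12.85 p [0.5744 0.2152 0.059 ] rpy [3.1403 0.0039 3.0823] F [-0.1694  0.0237 -0.393 ] w 0.3315576775548697 q [ 0.2532  0.4155 -0.2745  0.8767  0.0001  0.3125]
```

>>> play_rows([
  {"jaw":1,"delta_pos":[0,0,0.0015],"dr":[0,0,0]},
  {"jaw":1,"delta_pos":[0,0,0],"dr":[0,0,0]},
  {"jaw":0.2,"delta_pos":[0,0,0],"dr":[0,0,0]},
  {"jaw":0.1,"delta_pos":[0,0,0],"dr":[0,0,0]},
  {"jaw":0.1,"delta_pos":[0,0,0],"dr":[0,0,0]},
  {"jaw":0.1,"delta_pos":[0,0,-0.01],"dr":[0,0,0]},
  {"jaw":0.1,"delta_pos":[0,0,-0.03],"dr":[0,0,0]},
  {"jaw":0.1,"delta_pos":[0,0,-0.04],"dr":[0,0,0]},
])

```text
time: 13.65
position: [0.569, 0.2137, 0.1337]
ee_rot: [-3.139, -0.01, 3.082]
wrist_force: [0.9, 0.4, 1.0]
width: 0.45
```

```bash
python3 -c "
from h import *
show()
im=r.grab_frame('wrist');cv2.imwrite('pics/l_w.png',im[:,:,::-1])
plan([.448,-.327,.155],.96+np.pi,16)"
```

```text
t 13.65 p [0.569  0.2137 0.1337] rpy [-3.1386 -0.0095  3.082 ] F [0.8892 0.3562 0.9963] w 0.449770847395804 q [ 0.2529  0.3375 -0.2078  1.0355  0.0001  0.3125]
0 [0.0058, -0.0343, -0.0008] [-0.0, 0.0, -0.064]
1 [0.008, -0.0338, -0.0008] [-0.0, 0.0, -0.064]
2 [0.0102, -0.0333, -0.0008] [-0.0, 0.0, -0.064]
3 [0.0123, -0.0325, -0.0009] [-0.0, 0.0, -0.064]
4 [0.0143, -0.0317, -0.0008] [-0.0, 0.0, -0.064]
5 [0.0163, -0.0307, -0.0009] [-0.0, 0.0, -0.064]
6 [0.0183, -0.0296, -0.0008] [-0.0, 0.0, -0.064]
7 [0.0201, -0.0284, -0.0009] [-0.0, 0.0, -0.063]
8 [0.0219, -0.027, -0.0008] [-0.0, 0.0, -0.064]
9 [0.0235, -0.0256, -0.0009] [-0.0, 0.0, -0.063]
10 [0.0251, -0.0241, -0.0008] [-0.0, 0.0, -0.064]
11 [0.0266, -0.0224, -0.0009] [-0.0, 0.0, -0.063]
12 [0.028, -0.0207, -0.0008] [-0.0, 0.001, -0.064]
13 [0.0292, -0.0189, -0.0008] [-0.0, 0.0, -0.063]
14 [0.0304, -0.017, -0.0009] [-0.001, 0.001, -0.064]
15 [0.0313, -0.0149, -0.0008] [-0.0, 0.0, -0.063]
```

View pics/l_w.png

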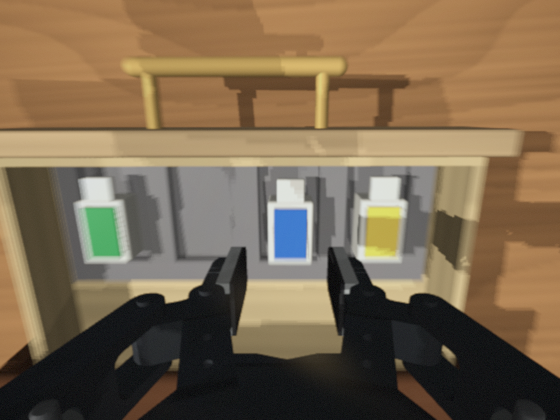

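Blue at (291,232) sits in the left well, in line with green (103,231) and yellow (382,231). Its expected column is 289. Next is red.

>>> play_rows([
  {"jaw":0,"delta_pos":[0.006,-0.034,-0.002],"dr":[0,-0.001,-0.064]},
  {"jaw":0,"delta_pos":[0.008,-0.034,-0.002],"dr":[0,-0.001,-0.064]},
  {"jaw":0,"delta_pos":[0.01,-0.033,-0.002],"dr":[0,-0.001,-0.064]},
  {"jaw":0,"delta_pos":[0.0125,-0.0325,-0.002],"dr":[0,-0.001,-0.064]},
  {"jaw":0,"delta_pos":[0.0145,-0.0315,-0.002],"dr":[0,-0.001,-0.064]},
  {"jaw":0,"delta_pos":[0.0165,-0.0305,-0.002],"dr":[0,-0.001,-0.064]},
  {"jaw":0,"delta_pos":[0.018,-0.0295,-0.002],"dr":[0,-0.001,-0.064]},
  {"jaw":0,"delta_pos":[0.02,-0.028,-0.002],"dr":[0,-0.001,-0.064]},
])

```text
time: 14.5
position: [0.5191, -0.0597, 0.169]
ee_rot: [-3.13, 0.032, -2.659]
wrist_force: [1.3, -0.2, -0.6]
width: 0.503
```

```bash
python3 -c "
from h import *
show()
plan([.448,-.327,.15],.96+np.pi,7)"
```

```text
t 14.5 p [ 0.5191 -0.0597  0.169 ] rpy [-3.1301  0.0325 -2.6587] F [ 1.2796 -0.2238 -0.6364] w 0.5026418093216797 q [-0.2451  0.1366 -0.3873  1.0151  0.013  -0.7276]
0 [0.0268, -0.0291, 0.0022] [-0.003, 0.004, -0.068]
1 [0.0287, -0.0272, 0.0022] [-0.003, 0.004, -0.068]
2 [0.0305, -0.0252, 0.0022] [-0.003, 0.004, -0.068]
3 [0.0321, -0.0231, 0.0023] [-0.003, 0.004, -0.068]
4 [0.0336, -0.0208, 0.0024] [-0.002, 0.004, -0.068]
5 [0.0349, -0.0185, 0.0024] [-0.003, 0.005, -0.069]
6 [0.0361, -0.0161, 0.0026] [-0.002, 0.004, -0.068]
```

>>> play_rows([
  {"jaw":0,"delta_pos":[0.027,-0.029,0.002],"dr":[-0.003,0.004,-0.068]},
  {"jaw":0,"delta_pos":[0.0285,-0.027,0.002],"dr":[-0.003,0.004,-0.068]},
  {"jaw":0,"delta_pos":[0.0305,-0.025,0.002],"dr":[-0.003,0.004,-0.068]},
  {"jaw":0,"delta_pos":[0.032,-0.023,0.002],"dr":[-0.003,0.004,-0.068]},
  {"jaw":0,"delta_pos":[0.0335,-0.021,0.002],"dr":[-0.003,0.004,-0.068]},
  {"jaw":0,"delta_pos":[0.032,-0.017,0.002],"dr":[-0.002,0.004,-0.068]},
  {"jaw":0,"delta_pos":[0,0,0],"dr":[0,0,0]},
  {"jaw":0,"delta_pos":[0,0,0],"dr":[0,0,0]},
])

```text
time: 15.3
position: [0.4595, -0.3007, 0.1623]
ee_rot: [-3.125, 0.006, -2.239]
wrist_force: [0.2, 0.1, 0.2]
width: 0.497
```

```bash
python3 -c "
from h import *
show()
plan([.448,-.327,.08],.96+np.pi,5)"
```

```text
t 15.3 p [ 0.4595 -0.3007  0.1623] rpy [-3.1249  0.0063 -2.2386] F [0.1715 0.1371 0.206 ] w 0.49724460679604005 q [-0.7006  0.1981 -0.3278  1.0283  0.0069 -1.6034]
0 [0.0057, -0.0012, 0.0164] [-0.003, 0.001, -0.011]
1 [0.0056, -0.0012, 0.0165] [-0.003, 0.001, -0.012]
2 [0.0057, -0.0011, 0.0164] [-0.004, 0.001, -0.011]
3 [0.0056, -0.0011, 0.0165] [-0.003, 0.001, -0.012]
4 [0.0057, -0.0011, 0.0164] [-0.004, 0.002, -0.011]
```

>>> play_rows([
  {"jaw":-0.1,"delta_pos":[0.0055,-0.001,0.016],"dr":[-0.003,0.001,0.0]},
  {"jaw":-0.1,"delta_pos":[0.0055,-0.001,0.016],"dr":[-0.003,0.001,0]},
  {"jaw":-0.1,"delta_pos":[0.0055,-0.001,0.016],"dr":[-0.004,0.001,0]},
  {"jaw":-0.1,"delta_pos":[0.005,-0.001,0.016],"dr":[-0.003,0.001,0]},
  {"jaw":-0.1,"delta_pos":[0.004,-0.001,0.014],"dr":[-0.003,0.001,0]},
  {"jaw":-0.1,"delta_pos":[0,0,0],"dr":[0,0,0]},
  {"jaw":-0.1,"delta_pos":[0,0,0],"dr":[0,0,0]},
  {"jaw":-0.1,"delta_pos":[0,0,0],"dr":[0,0,0]},
])

```text
time: 16.1
position: [0.449, -0.3178, 0.0784]
ee_rot: [3.139, 0.003, -2.231]
wrist_force: [0.3, -0.1, -0.1]
width: 0.549
```

```bash
python3 -c "
from h import *
show()
im=r.grab_frame('wrist');cv2.imwrite('pics/m_w.png',im[:,:,::-1])
show()"
```

```text
t 16.1 p [ 0.449  -0.3178  0.0784] rpy [ 3.1392  0.0025 -2.2309] F [ 0.2983 -0.146  -0.082 ] w 0.548534151129022 q [-0.7345  0.3003 -0.3968  0.8763  0.0023 -1.6453]
t 16.15 p [ 0.4493 -0.3179  0.0786] rpy [ 3.1398  0.0025 -2.2308] F [0.158  0.2044 0.3692] w 0.5506283205197997 q [-0.7345  0.3001 -0.3965  0.8762  0.0024 -1.6453]
```

View pics/m_w.png

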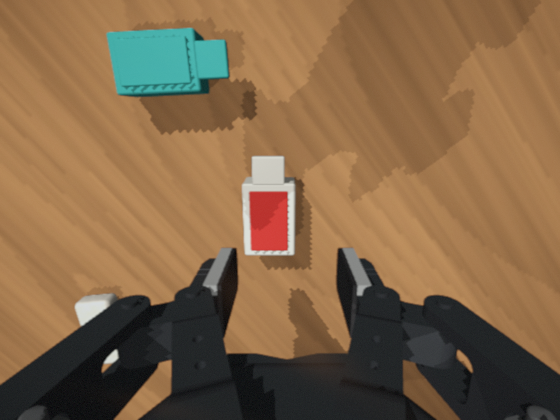

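Red tub at (244,185) to (295,255), tab up at (268,157); turquoise sits clear at the top left.

```bash
python3 -c "
from h import *
o=r.get_obs()
P=np.array([unproj('wrist',uv,.024,o) for uv in [(244,185),(295,184),(294,255),(244,254)]]);c=P.mean(0);print('red',c)
d=(P[0]+P[1]-P[2]-P[3]);print(np.arctan2(-d[1],-d[0]))
t=unproj('wrist',(268.5,157),.022,o);d=c-t;print(np.linalg.norm(d[:2]),np.arctan2(d[1],d[0]))
plan(list(c[:2])+[.031],.92-np.pi,5)"
```

```text
red [ 0.4502 -0.3309  0.024 ]
0.8898370146418437
0.035941860703487274 0.9103693077229313
0 [0.002, -0.0018, 0.0095] [0.0, 0.001, -0.002]
1 [0.0019, -0.0017, 0.0095] [0.0, 0.0, -0.002]
2 [0.0019, -0.0017, 0.0095] [0.001, 0.001, -0.002]
3 [0.002, -0.0018, 0.0095] [0.0, 0.0, -0.002]
4 [0.0019, -0.0017, 0.0096] [0.001, 0.001, -0.001]
```

>>> play_rows([
  {"jaw":-0.1,"delta_pos":[0.005,-0.005,0],"dr":[0,0,0]},
  {"jaw":-0.1,"delta_pos":[0.004,-0.004,0.008],"dr":[0,0,0]},
  {"jaw":-0.1,"delta_pos":[0,0,0.01],"dr":[0,0,0]},
  {"jaw":-0.1,"delta_pos":[0,0,0.008],"dr":[0,0,0]},
  {"jaw":-0.1,"delta_pos":[0,0,0],"dr":[0,0,0]},
  {"jaw":-0.1,"delta_pos":[0,0,0],"dr":[0,0,0]},
  {"jaw":-0.1,"delta_pos":[0,0,0],"dr":[0,0,0]},
  {"jaw":-0.1,"delta_pos":[0,0,0],"dr":[0,0,0]},
])

```text
time: 16.95
position: [0.4522, -0.3327, 0.0519]
ee_rot: [-3.14, 0.002, -2.231]
wrist_force: [-0.0, -0.1, -0.0]
width: 0.553
```

```bash
python3 -c "
from h import *
show()
im=r.grab_frame('wrist');cv2.imwrite('pics/n_w.png',im[:,:,::-1])
plan([.4498,-.3305,.031],.905-np.pi,2)"
```

```text
t 16.95 p [ 0.4522 -0.3327  0.0519] rpy [-3.1398  0.0022 -2.2309] F [-0.0148 -0.0905 -0.007 ] w 0.553192869552286 q [-0.7506  0.3481 -0.397   0.8242  0.0024 -1.6613]
0 [-0.0001, 0.0016, 0.0105] [-0.001, 0.001, 0.003]
1 [-0.0001, 0.0017, 0.0104] [-0.001, 0.001, 0.003]
```

View pics/n_w.png

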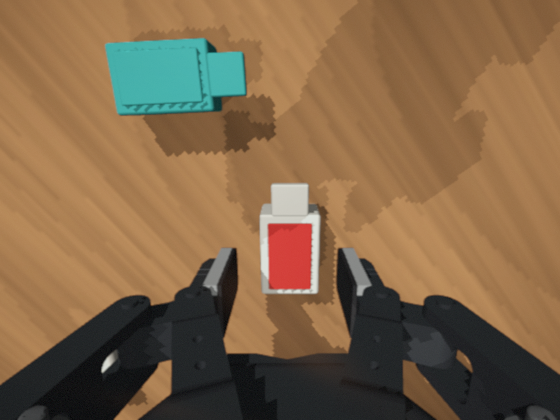

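>>> play_rows([
  {"jaw":-0.1,"delta_pos":[0,0.001,0.008],"dr":[0,0,0.003]},
  {"jaw":-0.1,"delta_pos":[0,0.001,0.008],"dr":[0,0,0.002]},
  {"jaw":-0.1,"delta_pos":[0,0,0.005],"dr":[0,0,0]},
  {"jaw":-0.1,"delta_pos":[0,0,0],"dr":[0,0,0]},
  {"jaw":-0.1,"delta_pos":[0,0,0],"dr":[0,0,0]},
  {"jaw":-0.1,"delta_pos":[0,0,0],"dr":[0,0,0]},
  {"jaw":-0.1,"delta_pos":[0,0,0],"dr":[0,0,0]},
  {"jaw":-0.1,"delta_pos":[0,0,0],"dr":[0,0,0]},
])

```text
time: 17.8
position: [0.4507, -0.3313, 0.0294]
ee_rot: [-3.139, 0.002, -2.236]
wrist_force: [-0.1, -0.1, -0.2]
width: 0.552
```

```bash
python3 -c "
from h import *
show()
plan([.4498,-.3305,.031],.905-np.pi,1)"
```

```text
t 17.8 p [ 0.4507 -0.3313  0.0294] rpy [-3.1394  0.0022 -2.2361] F [-0.0993 -0.0633 -0.24  ] w 0.5523263598175496 q [-0.7506  0.3747 -0.4184  0.7756  0.0024 -1.6561]
0 [-0.0, 0.0012, -0.0016] [-0.002, 0.002, 0.001]
```

>>> play_rows([
  {"jaw":0.5,"delta_pos":[0,0.001,-0.0015],"dr":[0,0,0]},
  {"jaw":1,"delta_pos":[0,0,0],"dr":[0,0,0]},
  {"jaw":1,"delta_pos":[0,0,0],"dr":[0,0,0]},
  {"jaw":1,"delta_pos":[0,0,0],"dr":[0,0,0]},
  {"jaw":1,"delta_pos":[0,0,0],"dr":[0,0,0]},
  {"jaw":1,"delta_pos":[0,0,-0.03],"dr":[0,0,0]},
  {"jaw":1,"delta_pos":[0,0,-0.045],"dr":[0,0,0]},
  {"jaw":1,"delta_pos":[0,0,-0.045],"dr":[0,0,0]},
])

```text
time: 18.6
position: [0.4444, -0.326, 0.1462]
ee_rot: [3.126, 0.004, -2.236]
wrist_force: [0.1, -0.9, 0.5]
width: 0.33
```

```bash
python3 -c "
from h import *
show()
im=r.grab_frame('wrist');cv2.imwrite('pics/o_w.png',im[:,:,::-1])
plan([.566,.150,.155],-.058+np.pi,16)"
```

```text
t 18.6 p [ 0.4444 -0.326   0.1462] rpy [ 3.1256  0.0038 -2.2362] F [ 0.1444 -0.886   0.5234] w 0.32971932991435143 q [-0.7514  0.2368 -0.3159  1.0343  0.0024 -1.6568]
0 [-0.0281, 0.0127, 0.0001] [0.0, 0.0, 0.06]
1 [-0.0273, 0.0144, 0.0001] [0.0, 0.0, 0.06]
2 [-0.0264, 0.016, 0.0001] [0.0, 0.0, 0.06]
3 [-0.0254, 0.0175, 0.0001] [0.0, 0.0, 0.06]
4 [-0.0243, 0.019, 0.0001] [0.0, 0.0, 0.06]
5 [-0.0231, 0.0205, 0.0001] [0.0, 0.0, 0.06]
6 [-0.0218, 0.0218, 0.0001] [0.0, 0.0, 0.06]
7 [-0.0205, 0.0231, 0.0001] [0.0, 0.0, 0.06]
8 [-0.0191, 0.0243, 0.0001] [0.0, 0.0, 0.06]
9 [-0.0176, 0.0254, 0.0001] [0.001, 0.0, 0.061]
10 [-0.016, 0.0264, 0.0] [0.0, 0.0, 0.06]
11 [-0.0144, 0.0273, 0.0001] [0.001, 0.0, 0.061]
12 [-0.0127, 0.0281, 0.0] [0.0, 0.0, 0.06]
13 [-0.011, 0.0288, 0.0] [0.001, 0.0, 0.061]
14 [-0.0092, 0.0294, 0.0] [0.0, 0.0, 0.06]
15 [-0.0075, 0.03, 0.0] [0.001, 0.0, 0.061]
```

View pics/o_w.png

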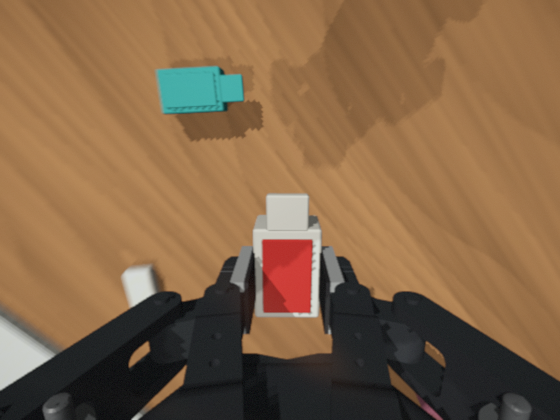

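Red is held level, in the same spot in the jaws as blue was. Moving it to the right well.

>>> play_rows([
  {"jaw":1,"delta_pos":[-0.028,0.0125,0],"dr":[0,0,0.06]},
  {"jaw":1,"delta_pos":[-0.0275,0.0145,0],"dr":[0,0,0.06]},
  {"jaw":1,"delta_pos":[-0.0265,0.016,0],"dr":[0,0,0.06]},
  {"jaw":1,"delta_pos":[-0.0255,0.0175,0],"dr":[0,0,0.06]},
  {"jaw":1,"delta_pos":[-0.0245,0.019,0],"dr":[0,0,0.06]},
  {"jaw":1,"delta_pos":[-0.023,0.0205,0],"dr":[0,0,0.06]},
  {"jaw":1,"delta_pos":[-0.022,0.022,0],"dr":[0,0,0.06]},
  {"jaw":1,"delta_pos":[-0.0205,0.023,0],"dr":[0,0,0.06]},
])

```text
time: 19.45
position: [0.5151, -0.0885, 0.1589]
ee_rot: [-3.132, 0.008, -2.744]
wrist_force: [-0.0, -0.0, -0.7]
width: 0.33
```

```bash
python3 -c "
from h import *
show()
plan([.566,.150,.145],-.058+np.pi,7)"
```

```text
t 19.45 p [ 0.5151 -0.0885  0.1589] rpy [-3.1318  0.0077 -2.7438] F [-0.0499 -0.0197 -0.6638] w 0.329943680021896 q [-0.2925  0.1595 -0.383   1.016  -0.0026 -0.6902]
0 [-0.0199, 0.0286, 0.0019] [-0.001, 0.001, 0.065]
1 [-0.018, 0.0298, 0.0019] [-0.001, 0.001, 0.065]
2 [-0.016, 0.031, 0.0019] [-0.001, 0.002, 0.065]
3 [-0.014, 0.0319, 0.0019] [-0.001, 0.001, 0.065]
4 [-0.0118, 0.0328, 0.0019] [-0.001, 0.002, 0.065]
5 [-0.0097, 0.0335, 0.0018] [-0.001, 0.001, 0.065]
6 [-0.0075, 0.034, 0.0019] [-0.002, 0.002, 0.066]
```

>>> play_rows([
  {"jaw":1,"delta_pos":[-0.02,0.0285,0.001],"dr":[-0.001,0.001,0.065]},
  {"jaw":1,"delta_pos":[-0.018,0.03,0.001],"dr":[-0.001,0.001,0.065]},
  {"jaw":1,"delta_pos":[-0.016,0.031,0.001],"dr":[-0.001,0.001,0.065]},
  {"jaw":1,"delta_pos":[-0.014,0.032,0.001],"dr":[-0.001,0.001,0.065]},
  {"jaw":1,"delta_pos":[-0.012,0.033,0.001],"dr":[-0.001,0.001,0.065]},
  {"jaw":1,"delta_pos":[-0.008,0.027,0],"dr":[-0.001,0.001,0.05]},
  {"jaw":1,"delta_pos":[-0.005,0.02,0],"dr":[-0.001,0.001,0.03]},
  {"jaw":1,"delta_pos":[0,0,0],"dr":[0,0,0]},
])

```text
time: 20.25
position: [0.5649, 0.1426, 0.1505]
ee_rot: [3.141, 0.003, 3.121]
wrist_force: [-0.6, -0.1, -1.7]
width: 0.332
```

>>> play_rows([
  {"jaw":1,"delta_pos":[0,0,0],"dr":[0,0,0]},
  {"jaw":1,"delta_pos":[0,0,0],"dr":[0,0,0]},
  {"jaw":1,"delta_pos":[0,0,0],"dr":[0,0,0]},
  {"jaw":1,"delta_pos":[0,0,0],"dr":[0,0,0]},
  {"jaw":1,"delta_pos":[0,0,0],"dr":[0,0,0]},
  {"jaw":1,"delta_pos":[0,0,0],"dr":[0,0,0]},
  {"jaw":1,"delta_pos":[0,0,0],"dr":[0,0,0]},
  {"jaw":1,"delta_pos":[0,0,0],"dr":[0,0,0]},
])

```text
time: 21.05
position: [0.5636, 0.1387, 0.1497]
ee_rot: [-3.14, 0.001, 3.118]
wrist_force: [-0.5, -0.4, -0.8]
width: 0.33
```

```bash
python3 -c "
from h import *
show()
im=r.grab_frame('wrist');cv2.imwrite('pics/p_w.png',im[:,:,::-1])
plan([.5697,.1525,.075],-.058+np.pi,5)"
```

```text
t 21.05 p [0.5636 0.1387 0.1497] rpy [-3.1402  0.0012  3.1178] F [-0.5067 -0.396  -0.7596] w 0.3296176782902176 q [ 0.1306  0.2716 -0.2617  1.0365 -0.0015  0.1544]
0 [-0.0011, 0.0028, 0.0149] [-0.0, 0.0, 0.007]
1 [-0.0011, 0.0028, 0.0149] [-0.0, 0.0, 0.007]
2 [-0.0011, 0.0028, 0.015] [-0.0, 0.0, 0.007]
3 [-0.0011, 0.0029, 0.0149] [-0.001, 0.001, 0.007]
4 [-0.0011, 0.0028, 0.015] [-0.0, 0.0, 0.006]
```

View pics/p_w.png

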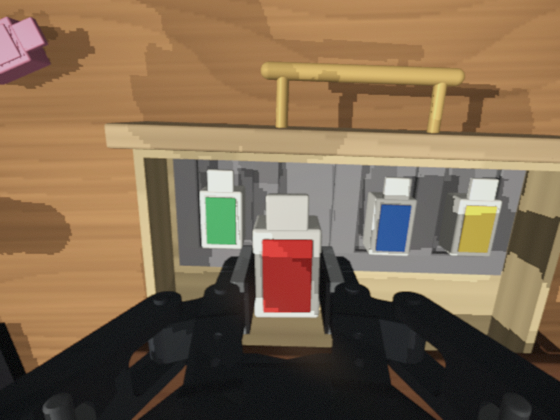

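>>> play_rows([
  {"jaw":1,"delta_pos":[-0.001,0.004,0.0],"dr":[0,0,0.007]},
  {"jaw":1,"delta_pos":[-0.001,0.004,0.012],"dr":[0,0,0.007]},
  {"jaw":1,"delta_pos":[-0.001,0.003,0.015],"dr":[0,0,0.007]},
  {"jaw":1,"delta_pos":[-0.001,0.001,0.015],"dr":[0,0,0.007]},
  {"jaw":1,"delta_pos":[-0.001,0,0.015],"dr":[0,0,0.006]},
  {"jaw":1,"delta_pos":[-0.001,0,0.012],"dr":[0,0,0]},
  {"jaw":1,"delta_pos":[0,0,0],"dr":[0,0,0]},
  {"jaw":1,"delta_pos":[0,0,0],"dr":[0,0,0]},
])

```text
time: 21.9
position: [0.5704, 0.1533, 0.0747]
ee_rot: [-3.141, 0.001, 3.083]
wrist_force: [-0.3, -0.8, 0.0]
width: 0.332
```

```bash
python3 -c "
from h import *
show()
im=r.grab_frame('wrist');cv2.imwrite('pics/q_w.png',im[:,:,::-1])
plan([.5706,.1532,.058],-.058+np.pi,3)"
```

```text
t 21.9 p [0.5704 0.1533 0.0747] rpy [-3.1409  0.0007  3.0826] F [-0.3386 -0.7677  0.0389] w 0.3317404951428802 q [ 0.1535  0.3651 -0.3116  0.8935 -0.0008  0.2125]
0 [-0.0001, -0.0, 0.0056] [-0.0, 0.0, -0.0]
1 [-0.0001, -0.0, 0.0056] [-0.0, 0.0, -0.001]
2 [-0.0002, -0.0, 0.0055] [-0.001, 0.001, -0.0]
```

View pics/q_w.png

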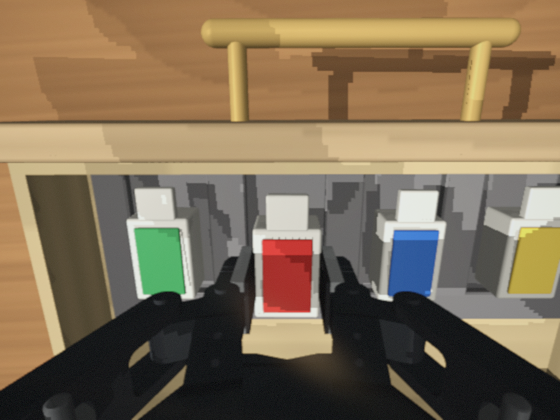

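>>> play_rows([
  {"jaw":1,"delta_pos":[0,0,0.006],"dr":[0,0,0]},
  {"jaw":1,"delta_pos":[0,0,0.006],"dr":[0,0,0]},
  {"jaw":1,"delta_pos":[0,0,0.003],"dr":[0,0,0]},
  {"jaw":1,"delta_pos":[0,0,0],"dr":[0,0,0]},
  {"jaw":1,"delta_pos":[0,0,0],"dr":[0,0,0]},
  {"jaw":1,"delta_pos":[0,0,0],"dr":[0,0,0]},
  {"jaw":1,"delta_pos":[0,0,0],"dr":[0,0,0]},
  {"jaw":1,"delta_pos":[0,0,0],"dr":[0,0,0]},
])

```text
time: 22.75
position: [0.5724, 0.1535, 0.0612]
ee_rot: [3.141, 0.006, 3.082]
wrist_force: [0.2, 0.3, -0.3]
width: 0.332
```

```bash
python3 -c "
from h import *
show()"
```

```text
t 22.75 p [0.5724 0.1535 0.0612] rpy [3.1412 0.0056 3.0823] F [ 0.1619  0.2528 -0.3123] w 0.33160239942293246 q [ 0.1533  0.3811 -0.3223  0.8619 -0.0008  0.2126]
```

>>> play_rows([
  {"jaw":1,"delta_pos":[0.001,0,0.002],"dr":[0,0,0]},
  {"jaw":1,"delta_pos":[0,0,0.0015],"dr":[0,0,0]},
  {"jaw":1,"delta_pos":[0,0,0],"dr":[0,0,0]},
  {"jaw":1,"delta_pos":[0,0,0],"dr":[0,0,0]},
  {"jaw":0.2,"delta_pos":[0,0,0],"dr":[0,0,0]},
  {"jaw":0.1,"delta_pos":[0,0,0],"dr":[0,0,0]},
  {"jaw":0.1,"delta_pos":[0,0,0],"dr":[0,0,0]},
  {"jaw":0.1,"delta_pos":[0,0,0],"dr":[0,0,0]},
])

```text
time: 23.55
position: [0.5719, 0.1536, 0.058]
ee_rot: [3.141, 0.007, 3.082]
wrist_force: [-0.8, -0.4, -0.2]
width: 0.448
```

>>> play_rows([
  {"jaw":0.1,"delta_pos":[0,0,-0.01],"dr":[0,0,0]},
  {"jaw":0.1,"delta_pos":[0,0,-0.03],"dr":[0,0,0]},
  {"jaw":0.1,"delta_pos":[0,0,-0.04],"dr":[0,0,0]},
  {"jaw":0.1,"delta_pos":[0,0,-0.04],"dr":[0,0,0]},
  {"jaw":0.1,"delta_pos":[0,0,0],"dr":[0,0,0]},
  {"jaw":0.1,"delta_pos":[0,0,0],"dr":[0,0,0]},
  {"jaw":0.1,"delta_pos":[0,0,0],"dr":[0,0,0]},
  {"jaw":0.1,"delta_pos":[0,0,0],"dr":[0,0,0]},
])

```text
time: 24.35
position: [0.5702, 0.1535, 0.1847]
ee_rot: [3.141, 0.006, 3.082]
wrist_force: [1.0, 0.0, -0.7]
width: 0.453
```

```bash
python3 -c "
from h import *
show()
im=r.grab_frame('wrist');cv2.imwrite('pics/r_w.png',im[:,:,::-1])
im=r.grab_frame('side');cv2.imwrite('pics/r_s.png',im[:,:,::-1])
plan([.42,0,.30],-.058+np.pi,8)"
```

```text
t 24.35 p [0.5702 0.1535 0.1847] rpy [3.1411 0.0061 3.0823] F [ 1.0485  0.0033 -0.6754] w 0.4526401586055514 q [ 0.1538  0.2561 -0.2023  1.1063 -0.0008  0.2132]
0 [0.0175, -0.0203, -0.0146] [0.0, 0.001, -0.0]
1 [0.0175, -0.0202, -0.0145] [0.0, 0.001, -0.0]
2 [0.0175, -0.0203, -0.0145] [0.0, 0.001, -0.0]
3 [0.0176, -0.0202, -0.0145] [0.0, 0.0, -0.0]
4 [0.0175, -0.0203, -0.0145] [0.0, 0.001, -0.0]
5 [0.0176, -0.0202, -0.0145] [0.0, 0.0, -0.0]
6 [0.0176, -0.0203, -0.0145] [0.0, 0.001, -0.001]
7 [0.0175, -0.0202, -0.0146] [0.0, 0.0, -0.0]
```

View pics/r_w.png

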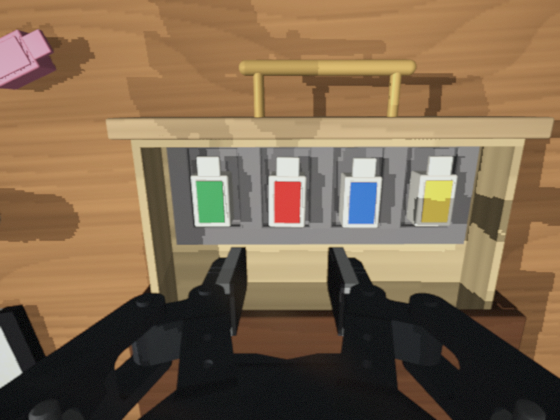

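View pics/r_s.png

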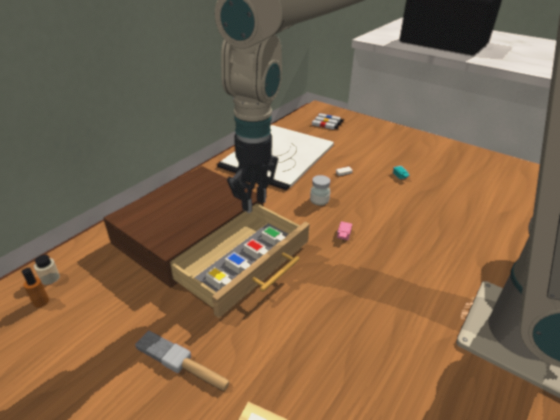

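All four pans are evenly spaced: green (211,202), red (287,202), blue (362,202) and yellow (438,201), with tabs to the front. The jar, eraser and brush show at the same side-view pixels as at the start. The gripper is clear, so I'm handing in.

```bash
python3 -c "
from h import *
show(); print(r.close_job())"
```

```text
t 24.45 p [0.57   0.1534 0.1842] rpy [3.1413 0.0053 3.0823] F [-0.0578 -0.3245  0.4172] w 0.45023427146796985 q [ 0.1538  0.2566 -0.2027  1.1063 -0.0008  0.2132]
the job is handed in; nothing more can be done
None
```

I pulled the drawer out about 130 mm by its handle, so the palette is fully clear of the chest. I then put the blue pan in the left well and the red pan in the right well, and handed the job in at 24.5 s (limit 66 s). The hand-in gives no verdict.

- **Pans:** the last wrist picture shows green, red, blue and yellow in one evenly spaced row, all flat with paint up and tabs to the drawer's front. By eye both pans sit within about 1–2 mm of their wells.
- **Other objects:** in the last side picture the jar, eraser and brush look to be where they started. The gripper was about 150 mm above the drawer and touching nothing.
- **Disagreements:** the top and wrist cameras differed by 3–4 mm on where the wells are, so I used a value between them. Closing on the handle also appeared to push the drawer in about 7 mm before I pulled it out.
- **Not measured exactly:** I judged the drawer opening from the arm's movement and the pictures, because the drawer joint can't be read directly.

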